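# Run a cassette through the roller press with its star wheel

### The job

Lay the brass-topped cassette flat, brass side up, in the nest of the roller press's bed, between the two dark stops, set down rather than dropped, and let go of it. Then turn the star wheel by pushing its spokes round one after another, until the bed with the cassette in it has gone right through under the roller to its far end stop. Once loaded, drive the bed and cassette only by the wheel, and leave the other things on the bench where they are.

Things in the scene. Friction and masses are not known exactly. Their poses are not given: they have to be found in the camera images.
- cassette: closed flat cassette 64 x 110 x 30 mm (x, y, z), about 0.4 kg: wood below, a terracotta-brown layer, a plain golden brass top with a dark bolt at each corner. Origin at the centre of its underside, z up, long axis along y. It lies brass side up on the bench, left or right of the press; either way round along y is the same
- spare: a bystander: the same cassette with a blue top, on the other side of the press; leave it
- press: green bench roller press, bolted down, yaw differs a little. Origin at the centre of its foot on the bench; x away from the robot (at yaw 0), y to the left. Frame 210 (x) x 440 (y) mm; rails under the bed to 88 mm high. At y = 0 stand two cheeks (x = +-85 to +-105, y = +-30 mm) 200 mm high, with screw knobs to 230 mm, and a crossbar 30 mm wide (y) between their tops
- bed: aluminium bed plate 150 (x) x 220 (y) mm, top face 100 mm above the bench, sliding along the press's y under the roller. Two dark stops, 110 mm long in x, 12 mm thick, 10 mm high, stand across it with a nest 120 mm long (in y) between them, open at the sides. Origin at the middle of its top face; axes as the press
- nest (a point): middle of the nest, on the bed's top face (same point as the bed's origin; axes as the press). A cassette belongs here with its long axis along the press's y. In the press's frame its y is +125 to +98 mm at the start (feed side, left) and -115 mm at the far end stop
- hub (a point): centre of the star wheel, 160 mm above the bench, at x = -150 mm, y = 0 of the press; axes as the press, the axle is its x. Six spokes 60 degrees apart, steel rods 14 mm thick in the plane x = 0 of the hub, end in red balls 22 mm across, centres 125 mm from the hub's; the hub is 56 mm across, 30 mm thick
- star (a joint): star wheel angle in rad, starts at 0 to 0.45, end stop at 4.0 (bed at its far end). At 0 one spoke points straight up. Growing, the wheel's top moves to the press's -y (the robot's right), as does the bed, 60 mm per rad. It stays where it is left and takes about 3 to 8 N at the spokes
- mallet: bystander: wooden mallet lying on the bench, head 56 mm across and 85 mm long, far right; origin under the head
- glue: bystander: white jar 64 mm across, 110 mm high, far left; origin under its middle
- tape: bystander: flat yellow ring 90 mm across, 22 mm high, at the right; origin under its middle
- nip (a point): lowest line of the steel roller (44 mm across, along the press's x), midway between the cheeks at the press's y = 0, 133 mm above the bench; it clears a cassette lying flat in the nest by 3 mm, one lying on a stop jams
Mind the look-alikes: they are no part of the job. What is shaped like the cassette but pink or red is not meant.

How it is judged:
On the way:
1. the cassette lies flat in the nest, released, with the bed still on the feed side (x of cassette in the frame of nest between -0.02 and 0.02 m and y of cassette in the frame of nest between -0.009 and 0.009 m and z of cassette in the frame of nest below 0.004 m and angle between cassette's own z axis and vertical below 0.08 rad and contact force between the fingers and cassette below 0.2 N and y of nest in the frame of press above 0.07 m), for 0.2 s.
At the end, for the whole second after the job is handed in: The bed stands within 15 mm of its far end stop (nest beyond y = -100 mm in the press's frame), and the cassette lies at rest in the nest: flat (tilt under 0.08 rad, underside within 4 mm of the bed), brass up, within 9 mm of the nest's middle along the press's y and 25 mm across it (y of nest in the frame of press below -0.1 m and x of cassette in the frame of nest between -0.025 and 0.025 m and y of cassette in the frame of nest between -0.009 and 0.009 m and z of cassette in the frame of nest below 0.004 m and angle between cassette's own z axis and vertical below 0.08 rad and linear speed of cassette below 0.02 m/s); the robot touches nothing.
It fails at once if the bed or the cassette is touched (over 2 N) once the bed has left the feed side (nest below y = 70 mm in the press's frame): only the wheel may drive them (y of nest in the frame of press below 0.07 m and (contact force between any of the fingers, the arm and cassette above 2 N or contact force between any of the fingers, the arm and bed above 2 N)).
It fails at once if the cassette is dropped (falls at over 0.6 m/s, not held) (linear speed of cassette above 0.6 m/s and contact force between the fingers and cassette below 0.1 N).
It fails at once if a bystander is moved by more than 30 mm (distance of any of spare, mallet, glue, tape from where it was at the start of the episode above 0.03 m).
It also fails if it takes over 72 s, if anything falls off the work surface, if the arm or the gripper's body presses on something with over 40 N, if the wrist force passes 120 N, or if a joint passes its speed limit or range.

### The arm

A 6-joint arm with a two-finger parallel gripper is mounted at the origin on the work surface. World frame = base frame: x ahead of the robot, y to its left, z up, the work surface at z = 0. Lengths are in m, angles in rad, forces in N, time in s.
With the tool pointing down it reaches from about 0.25 to 0.775 m from the base axis. Payload 4 kg.
Tool frame: the origin (TCP) lies midway between the tips of the shut fingers; the grasp point (between the pads) lies 19 mm behind it (robot.tcp_to_grasp is the distance from the TCP to the grasp point, in m); x points along the fingers, y is the direction in which the jaws open and shut, and the axes are right-handed (so a half turn about x gives the same grasp; the last joint's range is limited). The gripper opens to 94 mm and grips with 3 to 60 N. Pads are 16 mm wide; open, the fingers measure 119 mm over their backs; the gripper's body (75 mm by 177 mm) begins 78 mm behind the grasp point.
Start: joints at [-1.372, 0.087, 1.371, -0, 1.684, -0.103], TCP at [0.163, -0.525, 0.169] pointing down, gripper open.
Joint ranges: [-3.1, 3.1], [-0.76, 2.03], [0.27, 2.55], [-1.08, 4.22], [0.17, 2.65], [-2.57, 2.57]. Speed limits (rad/s): [2.79, 2.79, 3.14, 3.14, 3.14, 3.14].

### API

Orientations are given as [roll, pitch, yaw] about the fixed x, y, z axes, in that order (R = Rz(yaw) Ry(pitch) Rx(roll)).
In Python, from bench import robot gives the robot as it stands.
- The arm moves only by the tool send_rows, never from a script. Its argument "increments" is a list of rows, each a list of 5 numbers: the opening, from -1 (shut) to 1 (fully open), so that 0 is half open, then the shift along the tool's x, y, z in m, then the turn about the tool's x in rad. In form: [[hand, tx, ty, tz, roll], ...]. A call has 1 to 5 rows; each row is the pose to reach, as a shift and turn from the pose commanded when the call began, along the tool's axes at that moment; what a row does not reach only later rows make up. A row lasts 1/12 s, in which the tool goes at most 41.7 mm and 7.16 degrees, less where a joint would pass 70% of its speed; a pose out of reach is approached as far as the arm can. A call with a gripper value outside its range is refused whole. The fingers move at their own pace and stop on an object; the grip force is fixed at half the most. Time passes only in rows, so rows that repeat a pose let the fingers close. It gives the time, the measured TCP pose, the force and the opening at its end, in the units of the state.
- robot.get_obs(): the state, without advancing time (a new reading comes with each control period).
- robot.snapshot(name): name is "scene" or "top" or "wrist"; returns a dict with "image" (480x640x3 uint8, red, green, blue), "intrinsics" (3x3 intrinsics, pixels), "world_from_camera" (4x4, takes a point from camera to world coordinates). Camera axes: x right, y down, z forward; pixel columns grow to the right and rows downward; lengths in m; the calibration is good to about 2 mm. A picture is of the moment at which its call begins. There is no depth.
- robot.close_job(): hands the job in, once; it reports no verdict.
The state is a dict: "time": time; "joint_positions": joint angles; "qvel": joint speeds; "joint_torque": joint torques, N m; "tool_pos": TCP position; "ee_rot": TCP orientation; "wrist_force": force on the tool from outside, world axes, zero at the start; "wrist_torque": the same for the moment, N m; "width": finger opening in m.
Only numpy, scipy, OpenCV 4.12 (cv2) and the standard library are available. Lean on these libraries where they do the work, as an engineer would, in place of code of your own. Each camera call takes 0.05 s, during which the arm holds its last target.

## Working session

There is one attempt and no reset: what is moved stays moved. The work goes in short steps, Python scripts to look and compute and a tool call to move; the robot and the scene stay as the last step left them, time stands still between calls to the robot, and variables do not carry over. Pictures are saved under pics/ and viewed, and the job is handed in when it is done.

Besides the shell and the picture viewer there is one more tool, called as name(argument=value, ...), one argument or row to a line, values as JSON. send_rows: Moves the arm, as the interface text tells. Its arguments: {"type":"object","properties":{"increments":{"type":"array"}},"required":["increments"]}

```bash
ls; mkdir -p pics; python3 - <<'E'
from bench import robot
import cv2
o=robot.get_obs(); print(o)
for n in("scene","top","wrist"):
    s=robot.snapshot(n); cv2.imwrite(f"pics/{n}0.png",s["image"][:,:,::-1]); print(n,s["intrinsics"],s["world_from_camera"])
E
```

```text
pics
{'time': 0.0, 'joint_positions': array([-1.37213268e+00,  8.79199030e-02,  1.37223337e+00, -2.66108416e-05,
        1.68359400e+00, -1.03100455e-01]), 'qvel': array([-0.00101795, -0.00062232, -0.00076001, -0.00045442, -0.00047792,
        0.00039396]), 'joint_torque': array([-2.35715379e-04, -3.40187824e+01, -3.02426183e+01,  7.16951396e-02,
        3.31080216e-02, -1.73124267e-04]), 'tool_pos': array([ 0.16332438, -0.52453652,  0.16743404]), 'ee_rot': array([-1.66162229,  1.56864155,  1.7817315 ]), 'wrist_force': array([-0.41952008,  0.93961355,  0.79368547]), 'wrist_torque': array([0.0006147 , 0.02120185, 0.0029853 ]), 'width': 0.0940933061353453}
scene [[467.74276006   0.         320.33342078]
 [  0.         467.74276006 245.22217813]
 [  0.           0.           1.        ]] [[ 0.79115401  0.44320813 -0.42147584  0.92974124]
 [ 0.61139564 -0.59164017  0.52550669 -0.63372156]
 [-0.0164532  -0.67344522 -0.73905401  0.9700877 ]
 [ 0.          0.          0.          1.        ]]
top [[550.58379054   0.         317.66641699]
 [  0.         550.58379054 242.07420587]
 [  0.           0.           1.        ]] [[ 9.66197455e-03 -9.79859636e-01  1.99453602e-01  1.67407005e-01]
 [-9.99953242e-01 -9.38809062e-03  2.31889378e-03 -2.97859656e-02]
 [-3.99701928e-04 -1.99466681e-01 -9.79904528e-01  1.59619149e+00]
 [ 0.00000000e+00  0.00000000e+00  0.00000000e+00  1.00000000e+00]]
wrist [[333.94067175   0.         320.92563717]
 [  0.         333.94067175 242.52813755]
 [  0.           0.           1.        ]] [[ 2.98207681e-01 -9.26378459e-01 -2.29989413e-01  2.29737723e-01]
 [-9.54500596e-01 -2.89646096e-01 -7.09489371e-02 -5.04047948e-01]
 [-8.89968561e-04  2.40682549e-01 -9.70603482e-01  3.83150504e-01]
 [ 0.00000000e+00  0.00000000e+00  0.00000000e+00  1.00000000e+00]]
```

View pics/scene0.png

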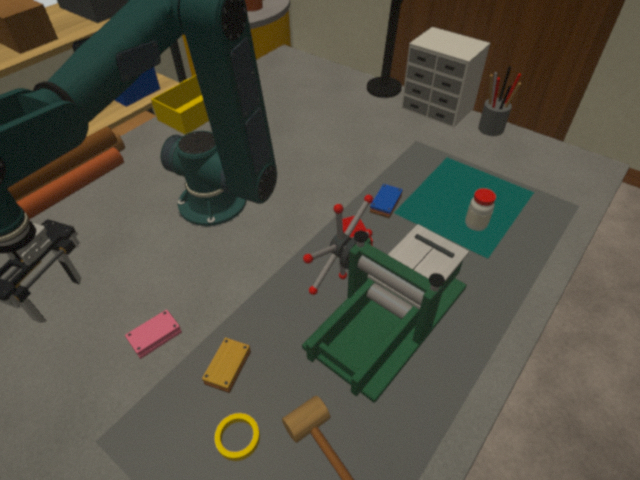

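View pics/top0.png

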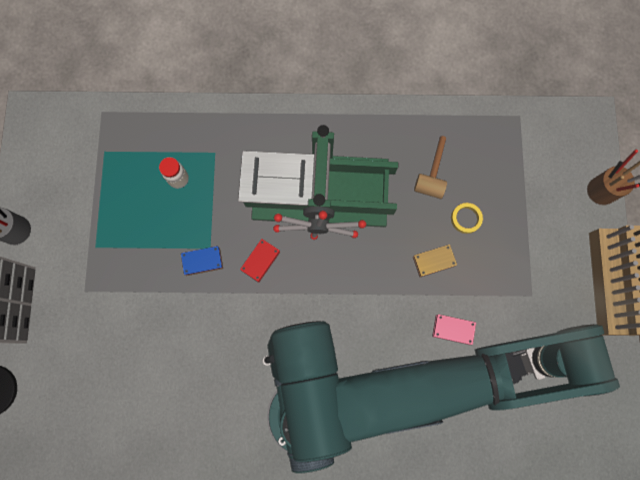

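View pics/wrist0.png

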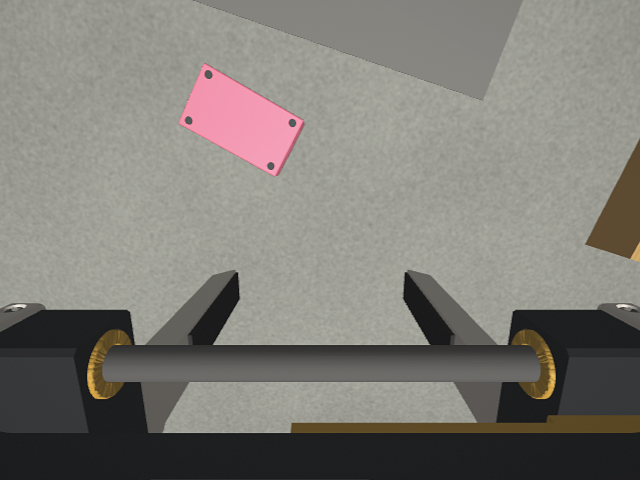

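Candidates in the top view: gold-topped at (435,261), blue spare at (202,261), and the look-alikes, red at (261,260) and pink at (455,329). The description fits the gold one. I'll check it in close crops.

```bash
cat > h.py <<'E'
import numpy as np, cv2
from bench import robot
def snap(n,name=None):
    s=robot.snapshot(n)
    im=s["image"][:,:,::-1].copy()
    if name: cv2.imwrite(f"pics/{name}.png",im)
    return im,np.array(s["intrinsics"]),np.array(s["world_from_camera"])
def back(uv,K,T,z):
    d=T[:3,:3]@np.linalg.inv(K)@np.array([uv[0],uv[1],1.]); return T[:3,3]+d*(z-T[2,3])/d[2]
def proj(p,K,T):
    q=T[:3,:3].T@(np.array(p)-T[:3,3]); q=K@q; return q[:2]/q[2]
def crop(im,x0,y0,x1,y1,f,name):
    cv2.imwrite(f"pics/{name}.png",cv2.resize(im[y0:y1,x0:x1],None,fx=f,fy=f,interpolation=cv2.INTER_CUBIC))
E
python3 - <<'E'
from h import *
im,K,T=snap("top")
np.savez("top.npz",K=K,T=T)
crop(im,400,230,480,290,8,"c_cass")
crop(im,230,115,410,250,4,"c_press")
im2,K2,T2=snap("scene"); np.savez("scene.npz",K=K2,T=T2)
crop(im2,290,180,490,400,3.5/1.3,"c_press_s")
hsv=cv2.cvtColor(im,cv2.COLOR_BGR2HSV)
m=cv2.inRange(hsv,(12,90,90),(28,255,255)); m[:240]=0;m[285:]=0;m[:,:405]=0;m[:,470:]=0
c=max(cv2.findContours(m,0,2)[0],key=cv2.contourArea)
r=cv2.minAreaRect(c);b=cv2.boxPoints(r);print(r,b)
P=np.array([back(q,K,T,.03) for q in b]);print(P,P.mean(0),[np.linalg.norm(P[i]-P[i-1]) for i in range(4)])
E
```

```text
((434.7279357910156, 260.1385192871094), (22.484474182128906, 38.845943450927734), 72.47443389892578) [[412.82114 255.267  ]
 [449.86398 243.56926]
 [456.63474 265.01004]
 [419.5919  276.70776]]
[[ 0.44994016 -0.30131097  0.03      ]
 [ 0.48544406 -0.40961657  0.03      ]
 [ 0.42266247 -0.42669568  0.03      ]
 [ 0.38770301 -0.31916576  0.03      ]] [ 0.43643743 -0.36419724  0.03      ] [np.float64(0.0647476388506313), np.float64(0.1139764500923953), np.float64(0.0650632328210602), np.float64(0.11307009847999508)]
```

View pics/c_cass.png

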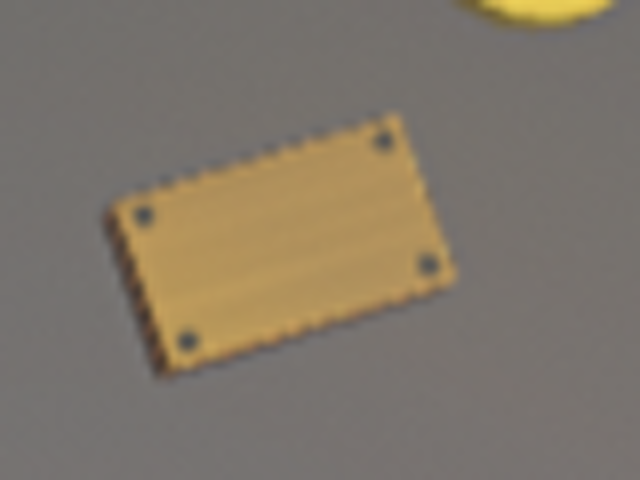

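View pics/c_press.png

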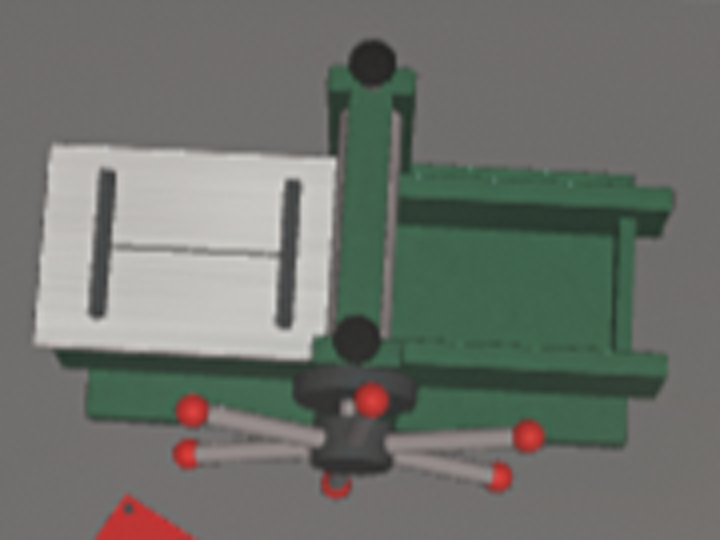

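View pics/c_press_s.png

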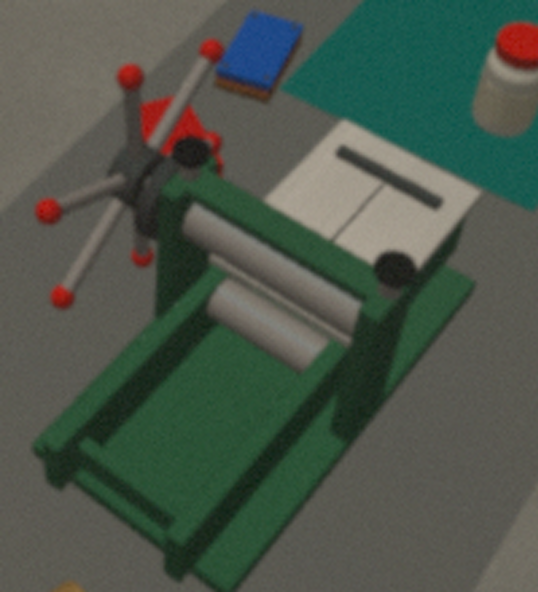

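```bash
cat > fit.py <<'E'
from h import *
from scipy.optimize import least_squares
a=np.load("top.npz");b=np.load("scene.npz")
Kt,Tt,Ks,Ts=a["K"],a["T"],b["K"],b["T"]
t=lambda x,y:np.array([230+(x+.5)/4-.5,115+(y+.5)/4-.5])
f=3.5/1.3
s=lambda x,y:np.array([290+(x+.5)/f-.5,180+(y+.5)/f-.5])
balls_t=[t(193,411),t(186,454),t(372,401),t(528,437),t(500,477)]
balls_s=[s(211,48),s(131,76),s(48,210),s(62,297)]
# bed points (x,y,z) bed-frame
bed=[((.055,.066,.11),t(107,170)),((-.055,.066,.11),t(97,317)),((.055,-.066,.11),t(292,180)),((-.055,-.066,.11),t(284,327)),((.075,.11,.1),t(50,145)),((-.075,.11,.1),t(36,346))]
kn=[((.095,0,.23),t(372,62)),((-.095,0,.23),t(357,339)),((.095,0,.23),s(396,267)),((-.095,0,.23),s(193,151))]
def W(p,q):
    c,sn=np.cos(p[2]),np.sin(p[2]);return np.array([p[0]+c*q[0]-sn*q[1],p[1]+sn*q[0]+c*q[1],q[2]])
def res(p,full=False):
    r=[]
    B=[W(p,(-.15,-.125*np.sin(p[4]+k*np.pi/3),.16+.125*np.cos(p[4]+k*np.pi/3))) for k in range(6)]
    for L,K,T in((balls_t,Kt,Tt),(balls_s,Ks,Ts)):
        q=np.array([proj(w,K,T) for w in B])
        for u in L:
            d=q-u; r.append(d[np.argmin((d**2).sum(1))])
    for q,u in bed: r.append(proj(W(p,(q[0],q[1]+p[3],q[2])),Kt,Tt)-u)
    for i,(q,u) in enumerate(kn): r.append(proj(W(p,q),*((Kt,Tt) if i<2 else (Ks,Ts)))-u)
    return np.array(r) if full else np.ravel(r)
if __name__=="__main__":
  for s0 in(.05,.2,.4):
    R=least_squares(res,[.6,-.03,-.05,.11,s0],loss="soft_l1");print(R.x,R.cost)
  print(np.round(res(R.x,True),1)); print("bed from star:",.125-.06*R.x[4], "nest",W(R.x,(0,R.x[3],.1)),"hub",W(R.x,(-.15,0,.16)))
E
python3 fit.py
```

```text
[ 0.65314315 -0.03288047 -0.04222128  0.11911843  0.09235953] 3.416054905622322
[ 0.65314315 -0.03288047 -0.04222128  0.11911843  0.09235954] 3.4160549056224934
[ 0.65314315 -0.03288047 -0.04222128  0.11911843  0.09235951] 3.4160549056246703
[[ 0.1  0.3]
 [ 0.9  0.2]
 [-0.1 -0. ]
 [ 0.2 -0.1]
 [-0.4 -0. ]
 [-0.1  0.9]
 [-0.4 -0.1]
 [ 0.3  0.2]
 [ 0.2 -0.4]
 [ 0.2 -0.4]
 [-0.2  0. ]
 [ 0.3 -0.6]
 [ 0.1 -0.1]
 [ 0.1 -0.3]
 [-0.6 -0.1]
 [ 0.1 -0.2]
 [ 0.1 -0.2]
 [ 0.  -1.3]
 [-0.7 -1.6]]
bed from star: 0.11945842945356802 nest [0.65817099 0.0861318  0.1       ] hub [ 0.50327683 -0.02654916  0.16      ]
```

```bash
cat >> h.py <<'E'
from scipy.spatial.transform import Rotation as Ro
def plan(p,jaw=None):
    """tool-axis shift from measured pose to world p, and roll so that tool y lies along jaw yaw (mod pi)"""
    o=robot.get_obs(); R=Ro.from_euler("xyz",o["ee_rot"]).as_matrix()
    print("t",round(o["time"],2),"tcp",np.round(o["tool_pos"],4),"toolx",np.round(R[:,0],3),"tooly",np.round(R[:,1],3),"toolz",np.round(R[:,2],3),"w",round(o["width"],4),"F",np.round(o["wrist_force"],1),"q",np.round(o["joint_positions"],2))
    print("shift",np.round(R.T@(np.array(p)-o["tool_pos"]),4))
    if jaw is not None:
        v=R.T@np.array([np.cos(jaw),np.sin(jaw),0]); a=np.arctan2(v[2],v[1]); a=(a+np.pi/2)%np.pi-np.pi/2; print("roll",round(a,4))
E
python3 - <<'E'
from h import *
a=np.load("top.npz");K,T=a["K"],a["T"]
B=[back((400+(x+.5)/8-.5,230+(y+.5)/8-.5),K,T,.03) for x,y in((144,215),(188,341),(428,264),(384,140))]
B=np.array(B);print(B,B.mean(0)); v=B[0]+B[1]-B[2]-B[3]; yaw=np.arctan2(-v[0],v[1]);print("cass yaw",yaw)
print("tape",back((467,217),K,T,.02),"mallet",back((431,186),K,T,.05),back((441,138),K,T,.01))
c=B.mean(0); plan([c[0],c[1],.12],yaw)
E
```

```text
[[ 0.44663821 -0.3149144   0.03      ]
 [ 0.40087799 -0.32948425  0.03      ]
 [ 0.42970186 -0.41669644  0.03      ]
 [ 0.47505305 -0.40255483  0.03      ]] [ 0.43806778 -0.36591248  0.03      ]
cass yaw 0.3163595826336822
tape [ 0.56789299 -0.46561383  0.02      ] mallet [ 0.65274874 -0.35614049  0.05      ] [ 0.81858257 -0.39995375  0.01      ]
t 0.25 tcp [ 0.1634 -0.5249  0.168 ] toolx [-0.     0.001 -1.   ] tooly [ 0.297 -0.955 -0.001] toolz [-0.955 -0.297 -0.   ] w 0.094 F [ 0.5  0.4 -0.2] q [-1.37  0.09  1.37 -0.    1.68 -0.1 ]
shift [ 0.0481 -0.0701 -0.3095]
roll 1.5562
```

send_rows(
  increments=[
    [1, 0, -0.007, -0.031, -0.12],
    [1, 0, -0.014, -0.062, -0.24],
    [1, 0, -0.021, -0.093, -0.36],
    [1, 0, -0.028, -0.124, -0.48],
    [1, 0, -0.035, -0.155, -0.6],
  ],
)

```text
time: 0.67
tool_pos: [0.3021, -0.4448, 0.1685]
ee_rot: [-1.911, 1.571, 2.138]
wrist_force: [-0.5, -0.7, -0.1]
width: 0.0939
```

```bash
python3 -c "
from h import *
plan([.438,-.366,.12],.316)"
```

```text
t 0.67 tcp [ 0.3021 -0.4448  0.1685] toolx [-0.  0. -1.] tooly [ 0.788 -0.616 -0.   ] toolz [-0.616 -0.788 -0.   ] w 0.0939 F [-0.5 -0.7 -0.1] q [-1.08  0.06  1.4  -0.    1.68 -0.42]
shift [ 0.0485  0.0586 -0.1458]
roll -0.9795
```

send_rows(
  increments=[
    [1, 0.01, 0.01, -0.03, -0.12],
    [1, 0.02, 0.02, -0.06, -0.24],
    [1, 0.03, 0.03, -0.085, -0.36],
    [1, 0.035, 0.04, -0.11, -0.48],
    [1, 0.04, 0.05, -0.13, -0.6],
  ],
)

```text
time: 1.08
tool_pos: [0.4222, -0.373, 0.1278]
ee_rot: [-2.714, 1.57, 1.936]
wrist_force: [0.7, -0.5, -0.1]
width: 0.094
```

send_rows(
  increments=[
    [1, 0, 0, 0, -0.12],
    [1, 0, 0, 0, -0.24],
    [1, 0, 0, 0, -0.36],
    [1, 0, 0, 0, -0.36],
  ],
)

```text
time: 1.42
tool_pos: [0.4211, -0.3744, 0.1283]
ee_rot: [-2.51, 1.57, 2.496]
wrist_force: [0.5, 0.4, 0.6]
width: 0.0938
```

```bash
python3 -c "
from h import *
im,K,T=snap('wrist','w1')
plan([.438,-.366,.06],.316)
for z in (.03,):
  y=.316;c=np.array([.438,-.366,.03])
  for sx in(-1,1):
    for sy in(-1,1): print(proj(c+[np.cos(y)*.032*sx-np.sin(y)*.055*sy,np.sin(y)*.032*sx+np.cos(y)*.055*sy,0],K,T))
"
```

```text
t 1.47 tcp [ 0.421  -0.3745  0.1284] toolx [-0.  0. -1.] tooly [ 0.959  0.285 -0.   ] toolz [ 0.285 -0.959 -0.   ] w 0.0937 F [0.7 0.3 0.3] q [-0.83  0.13  1.41 -0.    1.61 -1.12]
shift [ 0.0684  0.0188 -0.0033]
roll -0.0272
[308.80999628 285.4370577 ]
[305.19783133 173.29844107]
[372.7984057  284.14658322]
[374.71865205 171.77398921]
```

View pics/w1.png

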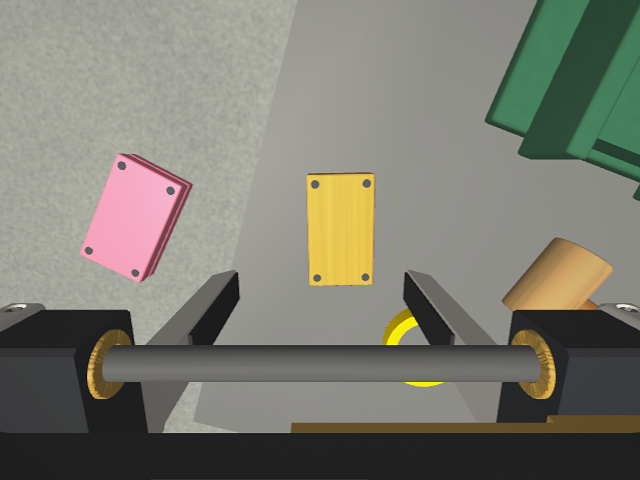

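The wrist view shows the gold cassette at (340,230), and the predicted corners match within 2 px. The pink one is well off at (135,215). Descending.

send_rows(
  increments=[
    [1, 0.02, 0.01, -0.002, -0.03],
    [1, 0.05, 0.019, -0.003, -0.03],
    [1, 0.08, 0.019, -0.003, -0.03],
    [1, 0.1, 0.019, -0.003, -0.03],
    [1, 0.11, 0.019, -0.003, -0.03],
  ],
)

```text
time: 1.88
tool_pos: [0.4364, -0.3646, 0.0148]
ee_rot: [-2.678, 1.565, 2.352]
wrist_force: [-0.5, 0.2, -1.2]
width: 0.094
```

```bash
python3 -c "
from h import *
plan([.438,-.366,.008],.316)"
```

```text
t 1.88 tcp [ 0.4364 -0.3646  0.0148] toolx [-0.004  0.004 -1.   ] tooly [ 0.95   0.313 -0.003] toolz [ 0.313 -0.95  -0.005] w 0.094 F [-0.5  0.2 -1.2] q [-0.8   0.21  1.54 -0.    1.4  -1.11]
shift [0.0068 0.0011 0.0019]
roll 0.0021
```

send_rows(
  increments=[
    [1, 0.006, 0.001, 0.002, 0],
    [-1, 0.006, 0.001, 0.002, 0],
    [-1, 0.006, 0.001, 0.002, 0],
    [-1, 0.006, 0.001, 0.002, 0],
    [-1, 0.006, 0.001, 0.002, 0],
  ],
)

```text
time: 2.3
tool_pos: [0.4408, -0.3691, 0.0145]
ee_rot: [0.445, 1.567, -0.805]
wrist_force: [0.5, -0.1, -0.2]
width: 0.0704
```

send_rows(
  increments=[
    [-1, 0, 0, 0, 0],
    [-1, 0, 0, 0, 0],
    [-1, 0, 0, 0, 0],
  ],
)

```text
time: 2.55
tool_pos: [0.44, -0.3682, 0.0131]
ee_rot: [0.402, 1.57, -0.848]
wrist_force: [-0.3, 0.4, -0.6]
width: 0.0504
```

```bash
python3 -c "
from h import *
im,K,T=snap('wrist','w2')
plan([.438,-.366,.008],.316)
im,K,T=snap('scene','s2');crop(im,150,280,310,440,4,'s2c')"
```

```text
t 2.6 tcp [ 0.44   -0.3681  0.0129] toolx [ 0. -0. -1.] tooly [0.949 0.315 0.   ] toolz [ 0.315 -0.949  0.001] w 0.0468 F [-0.5 -0.2 -0.8] q [-0.8   0.22  1.54 -0.    1.39 -1.12]
shift [ 0.0049 -0.0012 -0.0026]
roll 0.0049
```

View pics/w2.png

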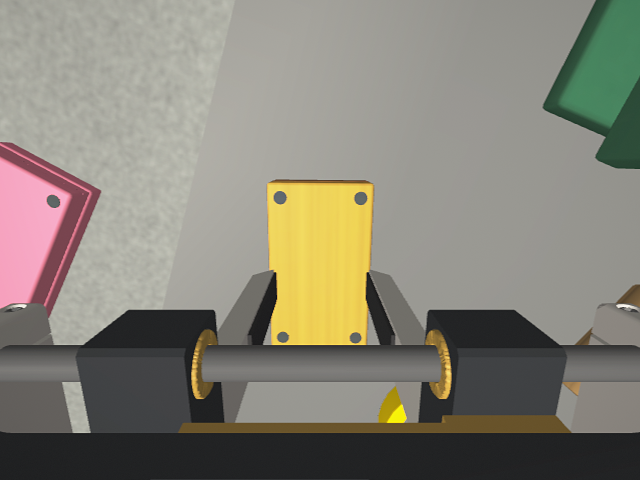

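View pics/s2c.png

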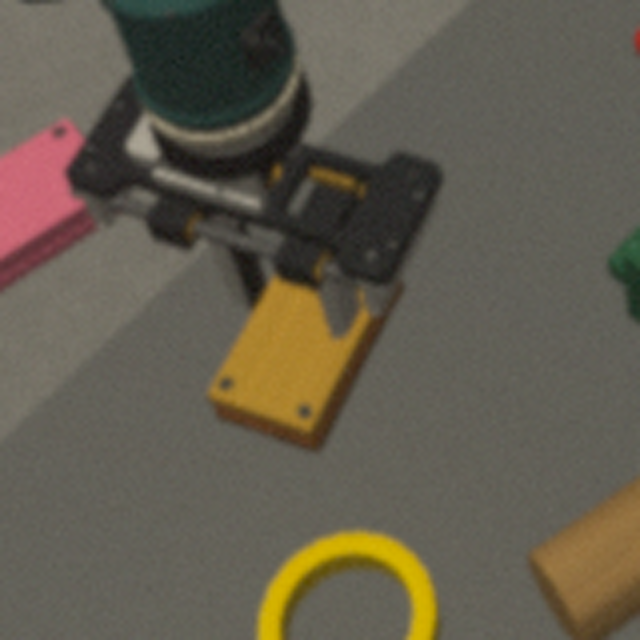

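```bash
python3 -c "
from h import *
b=np.load('scene.npz');K,T=b['K'],b['T'];a=np.load('top.npz')
def c(p): q=proj(p,K,T); return np.round((q-[150,280])*4)
y=.316;C=np.array([.438,-.366,.03])
for sx in(-1,1):
    for sy in(-1,1): print(sx,sy,c(C+[np.cos(y)*.032*sx-np.sin(y)*.055*sy,np.sin(y)*.032*sx+np.cos(y)*.055*sy,0]))
print('tcp',c([.44,-.368,.013]),'z.05',c([.44,-.368,.05]))
for s in(-1,1):
  for z in (.013,.03,.05,.1): print(s,z,c([.44+s*.949*.03,-.368+s*.315*.03,z]))
im,_,_=snap('scene'); crop(im,180,310,280,410,6,'s3c')
im,_,_=snap('wrist'); crop(im,220,160,420,360,4,'w3c')
plan([.438,-.366,.008],.316)
"
```

```text
-1 -1 [205. 391.]
-1 1 [299. 224.]
1 -1 [311. 427.]
1 1 [399. 256.]
tcp [310. 341.] z.05 [299. 308.]
-1 0.013 [262. 325.]
-1 0.03 [257. 310.]
-1 0.05 [250. 293.]
-1 0.1 [232. 245.]
1 0.013 [358. 357.]
1 0.03 [353. 342.]
1 0.05 [348. 324.]
1 0.1 [334. 278.]
t 2.75 tcp [ 0.4398 -0.368   0.0126] toolx [ 0. -0. -1.] tooly [ 0.949  0.315 -0.   ] toolz [ 0.315 -0.949  0.   ] w 0.0348 F [ 0.  -0.6 -0.6] q [-0.8   0.22  1.54 -0.    1.39 -1.12]
shift [ 0.0046 -0.0011 -0.0024]
roll 0.005
```

View pics/s3c.png

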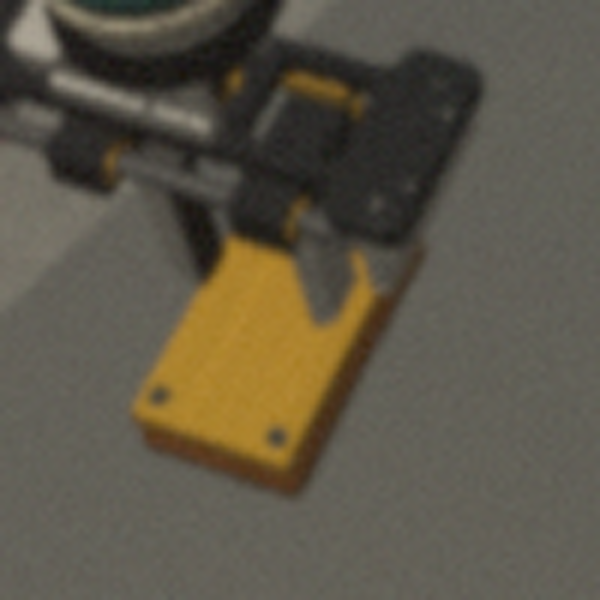

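View pics/w3c.png

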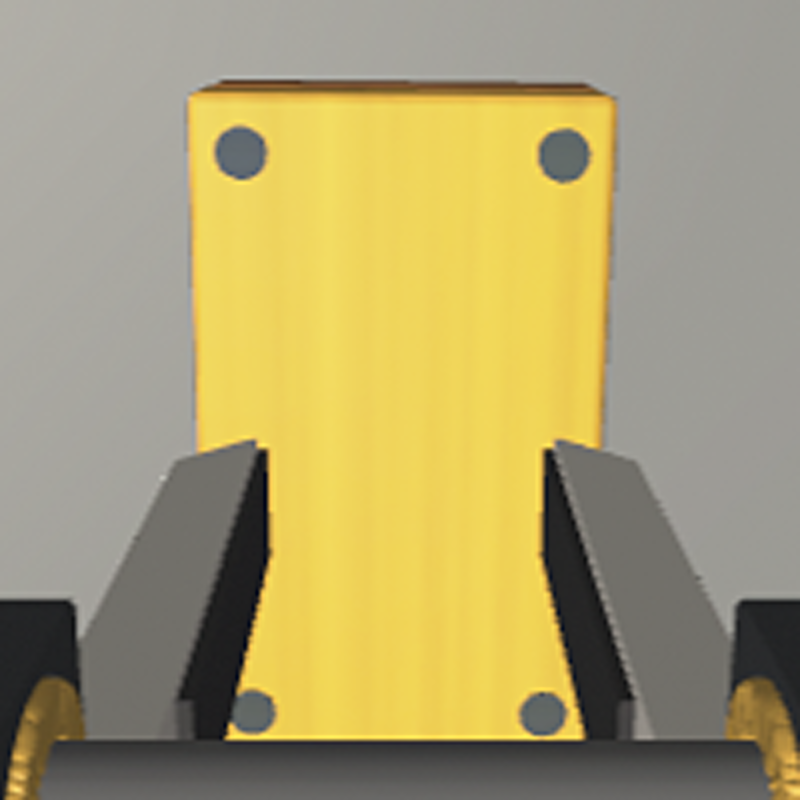

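send_rows(
  increments=[
    [1, -0.05, 0, 0, 0],
    [1, -0.08, 0, 0, 0],
    [1, -0.08, 0, 0, 0],
    [1, -0.08, 0, 0, 0],
  ],
)

```text
time: 3.08
tool_pos: [0.4416, -0.3697, 0.0963]
ee_rot: [0.446, 1.563, -0.804]
wrist_force: [0.1, 0.2, -0.1]
width: 0.058
```

```bash
python3 -c "
from h import *
print(robot.tcp_to_grasp,[x for x in dir(robot) if x[0]!='_'])
plan([.438,-.366,.008],.316)
im,K,T=snap('scene','s4');crop(im,150,250,310,410,5,'s4c'); np.savez('s4.npz',K=K,T=T)
im,K,T=snap('wrist','w4'); crop(im,100,200,540,400,1.8,'w4c');np.savez('w4.npz',K=K,T=T)
plan([.438,-.366,.008],.316)
"
```

```text
0.0188 ['IKError', 'close_job', 'get_obs', 'snapshot', 'tcp_to_grasp']
t 3.08 tcp [ 0.4416 -0.3697  0.0963] toolx [ 0.005 -0.005 -1.   ] tooly [0.949 0.316 0.003] toolz [ 0.316 -0.949  0.007] w 0.058 F [ 0.1  0.2 -0.1] q [-0.8   0.16  1.43 -0.    1.54 -1.12]
shift [ 0.0882 -0.0025 -0.0052]
roll 0.005
t 3.18 tcp [ 0.4395 -0.3676  0.0919] toolx [-0.001  0.001 -1.   ] tooly [ 0.949  0.315 -0.   ] toolz [ 0.315 -0.949 -0.001] w 0.0661 F [-0.6 -0.3 -0.8] q [-0.8   0.17  1.44 -0.    1.54 -1.12]
shift [ 0.0839 -0.0009 -0.002 ]
roll 0.005
```

View pics/s4c.png

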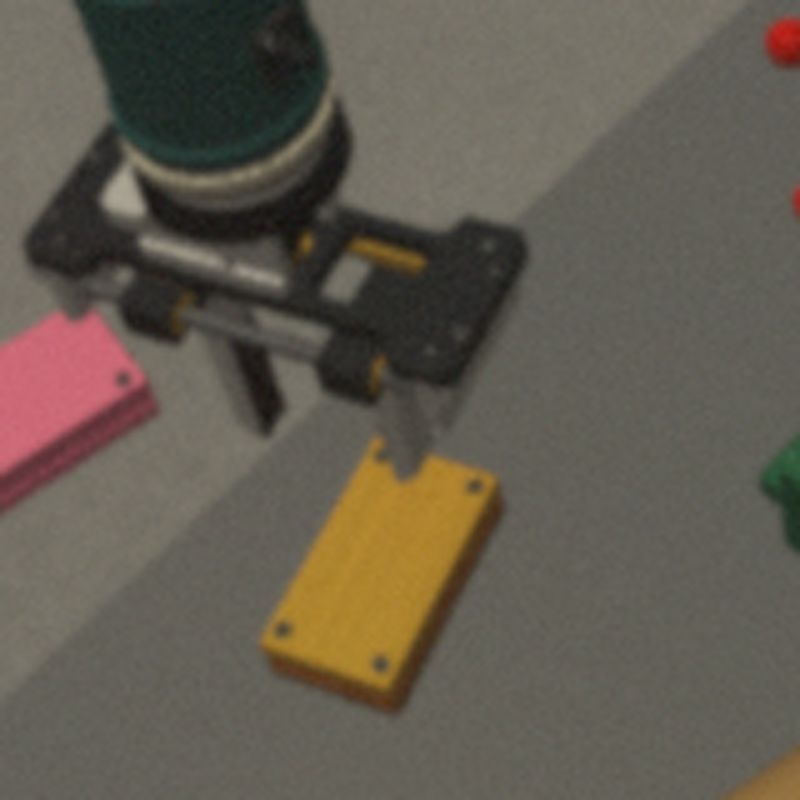

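View pics/w4c.png

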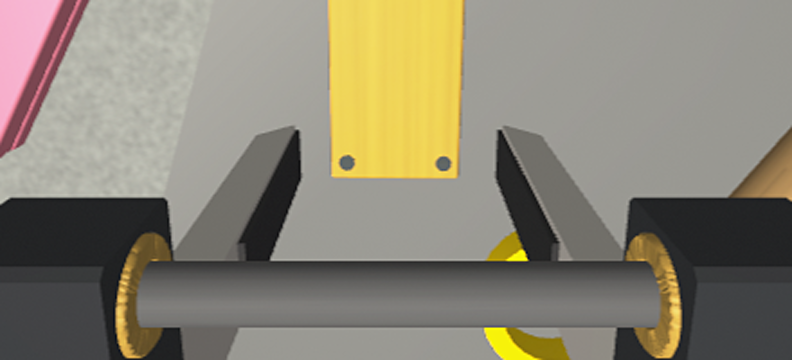

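```bash
python3 -c "
from h import *
s=np.load('s4.npz');w=np.load('w4.npz')
for z in (.08,.093,.1,.11,.12,.13,.14): print(z,proj([.4405,-.3685,z],s['K'],s['T']),proj([.4405,-.3685,z],w['K'],w['T']))
print(w['T'][:3,3])
def ray(u,d): 
  K,T=d['K'],d['T']; v=T[:3,:3]@np.linalg.inv(K)@np.array([*u,1]); return T[:3,3],v/np.linalg.norm(v)
# midpoints
us=(217.2,340.); uw=(100+398/1.8,200+142/1.8)
(a,u),(b,v)=ray(us,s),ray(uw,w)
A=np.c_[u,-v];k=np.linalg.lstsq(A,b-a,rcond=None)[0];print(a+k[0]*u,b+k[1]*v)
"
```

```text
0.08 [222.31689794 350.42161637] [321.15257178 259.95358147]
0.093 [221.26863289 347.31809294] [321.18903493 265.59882656]
0.1 [220.69574327 345.62197956] [321.21039995 268.90657091]
0.11 [219.86685034 343.16793549] [321.24331415 274.00236577]
0.12 [219.02537636 340.67664359] [321.27941079 279.5908665 ]
0.13 [218.17103269 338.14724935] [321.31917486 285.74716188]
0.14 [217.30352182 335.5788719 ] [321.36319521 292.56241539]
[ 0.41773486 -0.3016846   0.30906742]
[ 0.43750399 -0.37032991  0.12210534] [ 0.44008936 -0.36759728  0.12145336]
```

send_rows(
  increments=[
    [1, 0.02, -0.001, -0.002, 0],
    [1, 0.04, -0.001, -0.002, 0],
    [1, 0.05, -0.001, -0.002, 0],
    [1, 0.05, -0.001, -0.002, 0],
    [1, 0.05, -0.001, -0.002, 0],
  ],
)

```text
time: 3.6
tool_pos: [0.4373, -0.3654, 0.0408]
ee_rot: [-2.674, 1.567, 2.359]
wrist_force: [-0.1, -0.9, 0.2]
width: 0.0936
```

send_rows(
  increments=[
    [1, 0.01, 0, 0, 0],
    [1, 0.02, 0, 0, 0],
    [1, 0.03, 0, 0, 0],
    [1, 0.035, 0, 0, 0],
    [1, 0.035, 0, 0, 0],
  ],
)

```text
time: 4.02
tool_pos: [0.4372, -0.3653, 0.0055]
ee_rot: [-2.67, 1.567, 2.364]
wrist_force: [0.5, 1.0, -0.6]
width: 0.0938
```

```bash
python3 -c "
from h import *
plan([.438,-.366,.008],.316)
im,K,T=snap('scene','s5');crop(im,150,250,310,410,5,'s5c'); np.savez('s5.npz',K=K,T=T)
im,K,T=snap('wrist','w5'); np.savez('w5.npz',K=K,T=T)
"
```

```text
t 4.02 tcp [ 0.4372 -0.3653  0.0055] toolx [-0.003  0.003 -1.   ] tooly [ 0.949  0.316 -0.002] toolz [ 0.316 -0.949 -0.003] w 0.0938 F [ 0.5  1.  -0.6] q [-0.8   0.22  1.55 -0.    1.38 -1.12]
shift [-0.0025  0.0006  0.0009]
roll 0.005
```

View pics/s5c.png

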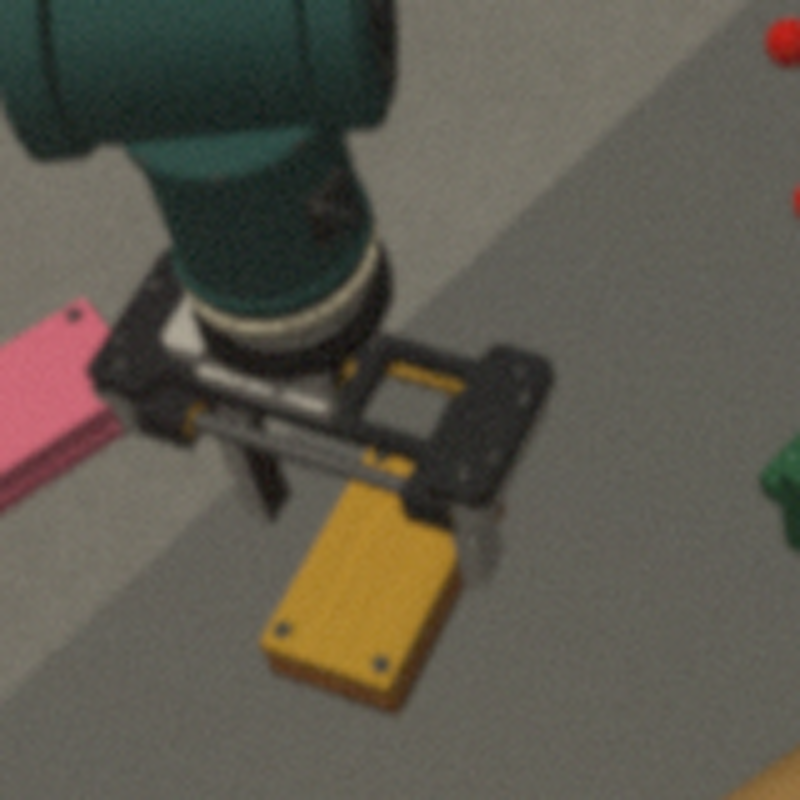

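View pics/w5.png

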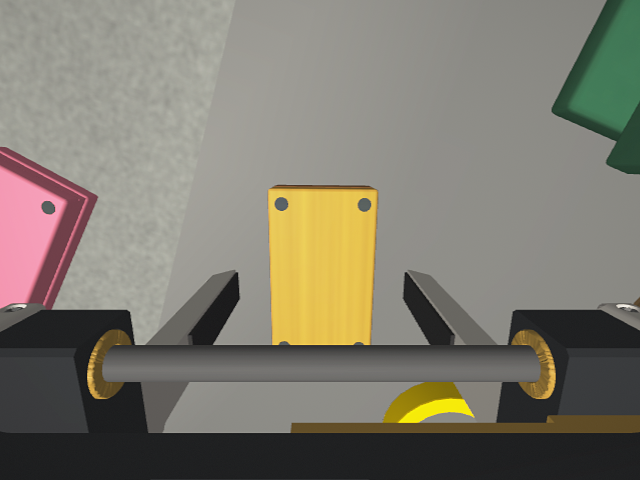

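send_rows(
  increments=[
    [1, 0.005, 0, 0, 0],
    [1, 0.01, 0, 0, 0],
    [1, 0.01, 0, 0, 0],
  ],
)

```text
time: 4.37
tool_pos: [0.4378, -0.3659, -0.0034]
ee_rot: [-2.654, 1.569, 2.38]
wrist_force: [-0.8, -1.0, -0.3]
width: 0.0939
```

```bash
python3 -c "
from h import *
im,K,T=snap('scene','s6');crop(im,190,310,270,390,8,'s6c')
plan([.438,-.366,.008],.316)
for z in (-.005,0,.01,.02,.03): print(z,[(proj([.4375+s*.055*.949,-.3655+s*.055*.316,z],K,T)-[190,310])*8 for s in (-1,1)])
"
```

```text
t 4.42 tcp [ 0.4379 -0.366  -0.0031] toolx [-0.001  0.001 -1.   ] tooly [ 0.949  0.315 -0.001] toolz [ 0.315 -0.949 -0.001] w 0.0939 F [-0.1  0.1 -1.6] q [-0.8   0.23  1.56 -0.    1.36 -1.12]
shift [-0.0111  0.0001 -0.    ]
roll 0.0049
-0.005 [array([138.84815489, 405.08734764]), array([484.72061634, 518.63614982])]
0 [array([135.46512811, 396.56591792]), array([482.46921982, 510.30505373])]
0.01 [array([128.62902953, 379.34662362]), array([477.91866427, 493.46612062])]
0.02 [array([121.69791496, 361.8879957 ]), array([473.30329154, 476.38733717])]
0.03 [array([114.66978957, 344.18500943]), array([468.62170683, 459.06354205])]
```

View pics/s6c.png

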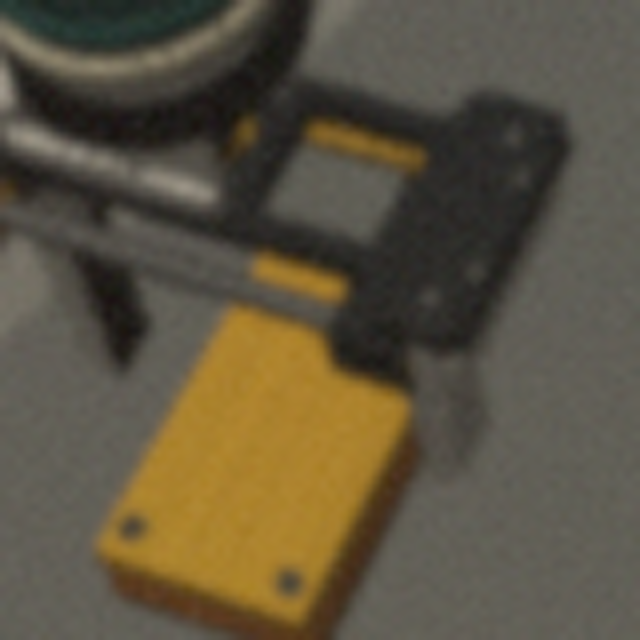

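send_rows(
  increments=[
    [1, 0.005, 0, 0, 0],
    [1, 0.009, 0, 0, 0],
    [1, 0.009, 0, 0, 0],
  ],
)

```text
time: 4.67
tool_pos: [0.4377, -0.3658, -0.0126]
ee_rot: [-2.654, 1.569, 2.379]
wrist_force: [0.2, 0.5, 0.0]
width: 0.0931
```

send_rows(
  increments=[
    [-1, 0, 0, 0, 0],
    [-1, 0, 0, 0, 0],
    [-1, 0, 0, 0, 0],
    [-1, 0, 0, 0, 0],
    [-1, 0, 0, 0, 0],
  ],
)

```text
time: 5.08
tool_pos: [0.4384, -0.3665, -0.0112]
ee_rot: [0.396, 1.57, -0.854]
wrist_force: [-0.7, -0.5, -0.5]
width: 0.0639
```

send_rows(
  increments=[
    [-1, 0, 0, 0, 0],
    [-1, 0, 0, 0, 0],
    [-1, 0, 0, 0, 0],
    [-1, 0, 0, 0, 0],
  ],
)

```text
time: 5.42
tool_pos: [0.4385, -0.3665, -0.0112]
ee_rot: [0.561, 1.57, -0.689]
wrist_force: [1.0, 0.9, 1.1]
width: 0.0631
```

Gripped (63 mm). The fingertips actually sit about 20 mm behind the reported TCP, so I'll reference heights to this grasp: cassette underside = TCP z + 0.011.

send_rows(
  increments=[
    [-1, -0.03, 0, 0, 0],
    [-1, -0.07, 0, 0, 0],
    [-1, -0.11, 0, 0, 0],
    [-1, -0.15, 0, 0, 0],
    [-1, -0.18, 0, 0, 0],
  ],
)

```text
time: 5.83
tool_pos: [0.4383, -0.3665, 0.1712]
ee_rot: [0.344, 1.569, -0.906]
wrist_force: [1.4, -1.6, -3.0]
width: 0.0632
```

```bash
python3 -c "
from h import *
im,K,T=snap('wrist','w7');np.savez('w7.npz',K=K,T=T)
im,K,T=snap('scene','s7')
plan([.658,.086,.35],-.042)
"
```

```text
t 5.93 tcp [ 0.4406 -0.3688  0.1752] toolx [ 0.008 -0.009 -1.   ] tooly [0.949 0.316 0.005] toolz [ 0.315 -0.949  0.011] w 0.0634 F [ 1.  -0.6 -2.7] q [-0.8   0.13  1.31 -0.    1.69 -1.12]
shift [-0.1769  0.3507 -0.361 ]
roll 0.363
```

View pics/w7.png

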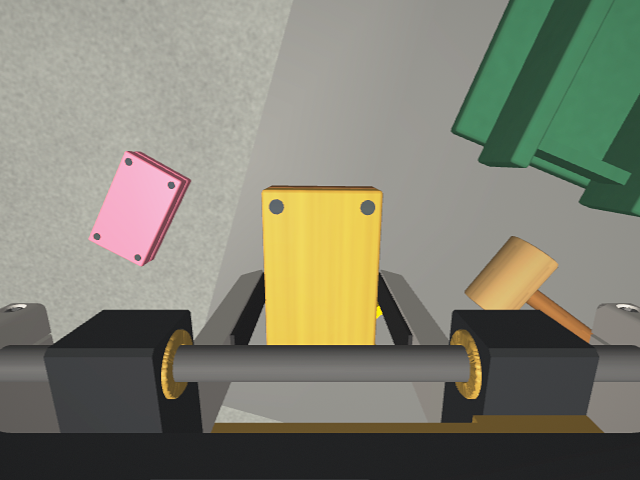

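View pics/s7.png

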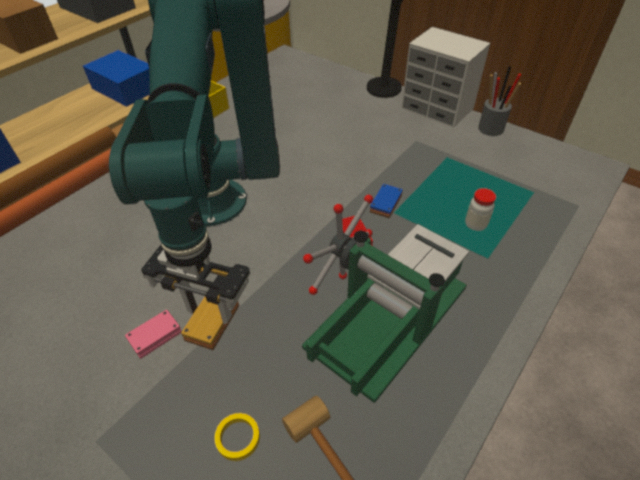

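```bash
python3 -c "
from h import *
w=np.load('w7.npz');K,T=w['K'],w['T']
tcp=T[:3,3]  # rel to camera
a=back((276,207.5),K,T,.1735+.041);b=back((368,208),K,T,.1735+.041)
o=robot.get_obs();R=Ro.from_euler('xyz',o['ee_rot']).as_matrix()
print(np.linalg.norm(a-b)); p=o['tool_pos'].copy();print(p)
for q in(a,b):print(R.T@(q-p))
plan([.658,.086,.32],-.042)
"
```

```text
0.04766382751273726
[ 0.44058169 -0.36878476  0.17523995]
[-0.03992171 -0.02460569 -0.04821395]
[-0.03967011  0.02305699 -0.04799834]
t 5.93 tcp [ 0.4406 -0.3688  0.1752] toolx [ 0.008 -0.009 -1.   ] tooly [0.949 0.316 0.005] toolz [ 0.315 -0.949  0.011] w 0.0634 F [ 1.  -0.6 -2.7] q [-0.8   0.13  1.31 -0.    1.69 -1.12]
shift [-0.1469  0.3506 -0.3613]
roll 0.363
```

send_rows(
  increments=[
    [-1, -0.03, 0, 0, 0.05],
    [-1, -0.06, 0.01, -0.01, 0.1],
    [-1, -0.09, 0.03, -0.03, 0.15],
    [-1, -0.12, 0.05, -0.05, 0.2],
    [-1, -0.15, 0.07, -0.07, 0.25],
  ],
)

```text
time: 6.35
tool_pos: [0.4821, -0.2767, 0.3162]
ee_rot: [-2.258, 1.565, 2.522]
wrist_force: [1.7, -0.4, -3.7]
width: 0.0632
```

```bash
python3 -c "
from h import *
plan([.658,.086,.32],-.042)
"
```

```text
t 6.35 tcp [ 0.4821 -0.2767  0.3162] toolx [-0.005  0.003 -1.   ] tooly [ 0.998  0.067 -0.005] toolz [ 0.067 -0.998 -0.004] w 0.0632 F [ 1.7 -0.4 -3.7] q [-0.62  0.13  1.04 -0.    1.98 -0.69]
shift [-0.0034  0.1999 -0.3501]
roll 0.1093
```

send_rows(
  increments=[
    [-1, -0.005, 0.02, -0.04, 0.04],
    [-1, -0.01, 0.04, -0.075, 0.08],
    [-1, -0.01, 0.06, -0.11, 0.11],
    [-1, -0.01, 0.08, -0.145, 0.11],
    [-1, -0.01, 0.1, -0.18, 0.11],
  ],
)

```text
time: 6.77
tool_pos: [0.5697, -0.0892, 0.3251]
ee_rot: [-1.764, 1.566, 2.91]
wrist_force: [0.9, -0.7, -3.4]
width: 0.0632
```

```bash
python3 -c "
from h import *
plan([.658,.0845,.32],-.042)
"
```

```text
t 6.77 tcp [ 0.5697 -0.0892  0.3251] toolx [-0.005  0.001 -1.   ] tooly [ 0.999 -0.039 -0.005] toolz [-0.039 -0.999 -0.001] w 0.0632 F [ 0.9 -0.7 -3.4] q [-0.25  0.18  0.96 -0.    2.01 -0.21]
shift [ 0.0049  0.0815 -0.177 ]
roll 0.0029
```

send_rows(
  increments=[
    [-1, 0, 0.018, -0.04, 0],
    [-1, 0, 0.036, -0.08, 0],
    [-1, 0, 0.054, -0.12, 0],
    [-1, 0, 0.07, -0.155, 0],
    [-1, 0, 0.08, -0.172, 0],
  ],
)

```text
time: 7.18
tool_pos: [0.6567, 0.0824, 0.3235]
ee_rot: [-1.752, 1.564, 2.926]
wrist_force: [-0.3, -0.1, -4.0]
width: 0.0634
```

send_rows(
  increments=[
    [-1, 0, 0, 0, 0],
    [-1, 0, 0, 0, 0],
  ],
)

```text
time: 7.35
tool_pos: [0.6562, 0.0788, 0.3236]
ee_rot: [-1.415, 1.563, -3.022]
wrist_force: [0.0, -0.4, -2.9]
width: 0.0633
```

```bash
python3 -c "
from h import *
plan([.658,.0845,.32],-.042)
im,K,T=snap('wrist','w8');np.savez('w8.npz',K=K,T=T)
im,K,T=snap('top','t8');crop(im,200,90,420,255,3.6,'t8c')
"
```

```text
t 7.35 tcp [0.6562 0.0788 0.3236] toolx [-0.008 -0.001 -1.   ] tooly [ 0.999 -0.037 -0.008] toolz [-0.037 -0.999  0.001] w 0.0633 F [ 0.  -0.4 -2.9] q [ 0.03  0.39  0.69 -0.    2.06  0.07]
shift [ 0.0036  0.0016 -0.0058]
roll 0.0053
```

View pics/w8.png

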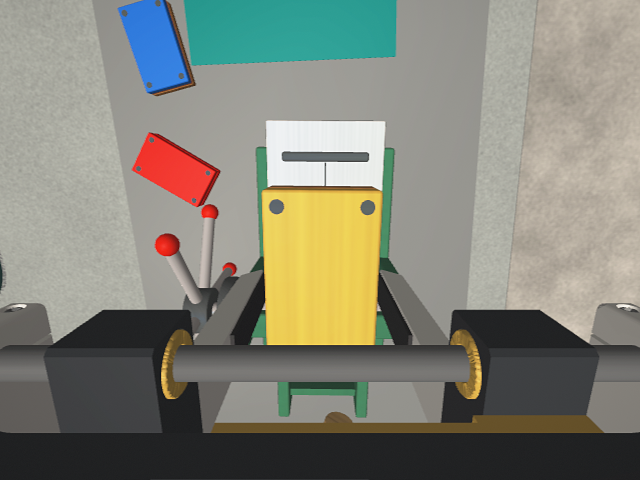

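View pics/t8c.png

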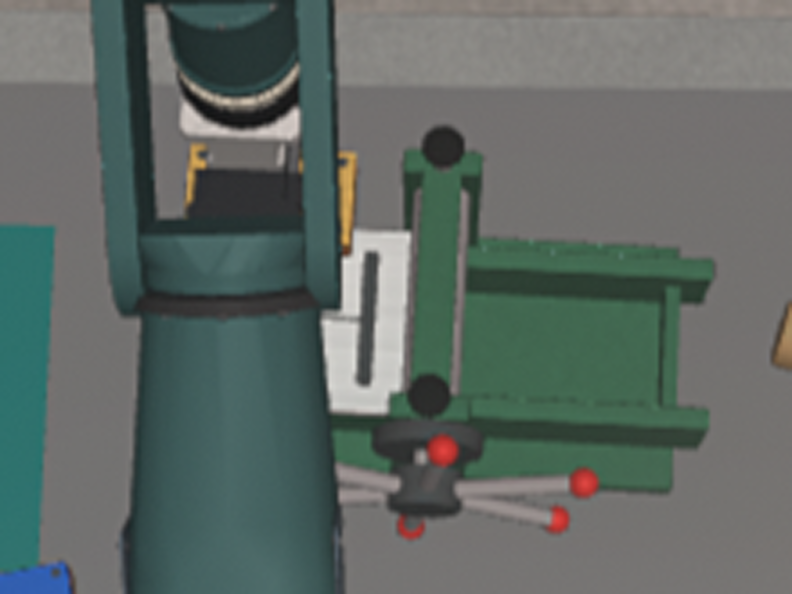

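```bash
python3 -c "
from h import *
D=np.array([[.08792,1.37223,.5494,.1674],[.22,1.545,.5738,.0126],[.13,1.31,.5745,.1752],[.13,1.04,.5559,.3162],[.18,.96,.5766,.3251],[.39,.69,.661,.3236],[.16,1.43,.576,.0963]])
s,c=np.sin,np.cos
A=[];b=[]
for q2,q3,r,z in D:
  A+= [[s(q2),s(q2+q3),1,0],[c(q2),c(q2+q3),0,1]]; b+=[r,z]
x,res,_,_=np.linalg.lstsq(np.array(A),np.array(b),rcond=None);print('L1 L2 r0 z0-Lt',x,res)
from scipy.optimize import fsolve
for r,z in((.661,.0888),(.661,.33),(.5,.2),(.52,.32)):
  q=fsolve(lambda q:[x[0]*s(q[0])+x[1]*s(q[0]+q[1])+x[2]-r,x[0]*c(q[0])+x[1]*c(q[0]+q[1])+x[3]-z],[.3,1.2]);print(r,z,q,q.sum())
w=np.load('w8.npz');K,T=w['K'],w['T']
a=back((282.5,157),K,T,.11);b=back((368.5,157),K,T,.11);print(a,b,np.linalg.norm(a-b))
m=(a+b)/2;yaw=np.arctan2((b-a)[1],(b-a)[0]);print('yaw',yaw,'nest est',m-.066*np.array([-np.sin(-.042),np.cos(-.042),0]))
"
```

```text
L1 L2 r0 z0-Lt [ 0.52373794  0.50439105  0.00380435 -0.40448704] [0.00296886]
0.661 0.0888 [0.29617973 1.28977716] 1.5859568893660507
0.661 0.33 [0.44677131 0.5774704 ] 1.0242417130262838
0.5 0.2 [-0.00322558  1.41323233] 1.4100067521497193
0.52 0.32 [0.10468977 1.05056238] 1.1552521441115624
[0.60933893 0.15282267 0.11      ] [0.71630862 0.14899513 0.11      ] 0.10703814607920847
yaw -0.035766286096526295 nest est [0.66005259 0.0849671  0.11      ]
```

send_rows(
  increments=[
    [-1, 0.03, 0.002, -0.003, 0],
    [-1, 0.07, 0.002, -0.005, 0],
    [-1, 0.11, 0.002, -0.005, 0],
    [-1, 0.15, 0.002, -0.005, 0],
    [-1, 0.18, 0.002, -0.005, 0],
  ],
)

```text
time: 7.87
tool_pos: [0.6559, 0.0802, 0.1444]
ee_rot: [-1.373, 1.566, -2.986]
wrist_force: [0.3, -0.8, -3.5]
width: 0.0632
```

send_rows(
  increments=[
    [-1, 0.005, 0, 0, 0],
    [-1, 0.01, 0, 0, 0],
    [-1, 0.01, 0, 0, 0],
  ],
)

```text
time: 8.12
tool_pos: [0.6587, 0.0813, 0.1396]
ee_rot: [1.454, 1.569, -0.158]
wrist_force: [0.6, 0.5, -4.3]
width: 0.0635
```

```bash
python3 -c "
from h import *
plan([.658,.0845,.089],-.042)
im,K,T=snap('wrist','w9');np.savez('w9.npz',K=K,T=T)
im,K,T=snap('scene','s9');crop(im,330,180,490,300,5,'s9c')
"
```

```text
t 8.12 tcp [0.6587 0.0813 0.1396] toolx [ 0.001 -0.    -1.   ] tooly [ 0.999 -0.041  0.001] toolz [-0.041 -0.999  0.   ] w 0.0635 F [ 0.6  0.5 -4.3] q [ 0.04  0.35  1.12 -0.    1.67  0.08]
shift [ 0.0506 -0.0009 -0.0032]
roll 0.0014
```

View pics/w9.png

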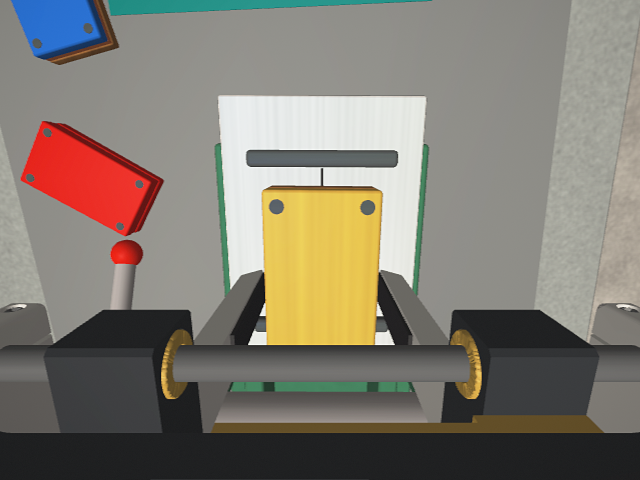

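View pics/s9c.png

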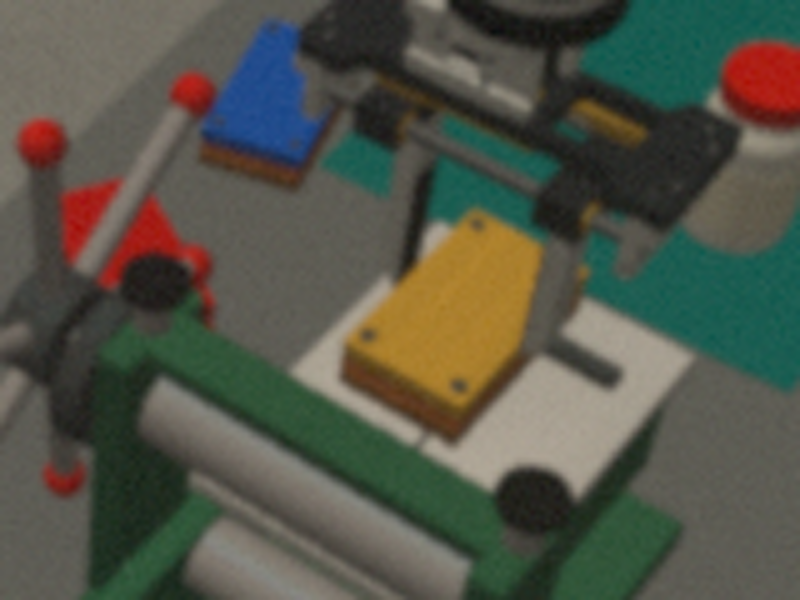

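```bash
python3 -c "
from h import *
w=np.load('w9.npz');K,T=w['K'],w['T']
im=cv2.imread('pics/w9.png');crop(im,230,140,410,220,4.4,'w9c')
a=back((246.5,156.5),K,T,.11);b=back((398,156.5),K,T,.11);m=(a+b)/2;print('stop len',np.linalg.norm(a-b))
u=np.array([np.sin(.042),np.cos(.042),0]);print('nest',m-.066*u)
p=back((276.5,207),K,T,.1806);q=back((368,208),K,T,.1806);m=(p+q)/2;print('cass',m-.046*u,np.linalg.norm(p-q),robot.get_obs()['tool_pos'])
"
```

```text
stop len 0.10774127577852276
nest [0.65973875 0.08708201 0.11      ]
cass [0.65914063 0.08062575 0.1806    ] 0.048062370409519106 [0.66018966 0.08189864 0.14234018]
```

View pics/w9c.png

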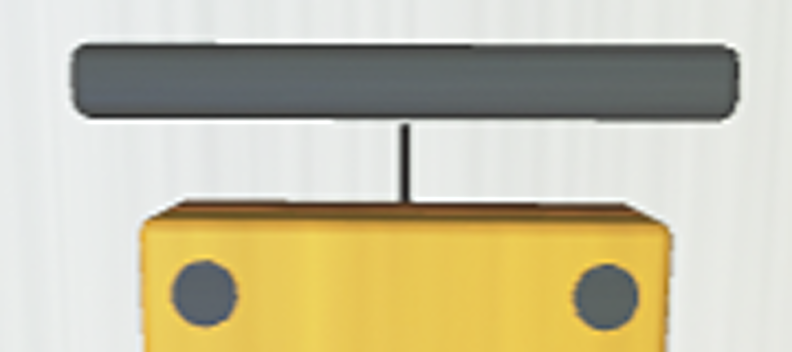

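send_rows(
  increments=[
    [-1, 0.01, 0, -0.003, 0],
    [-1, 0.02, 0, -0.004, 0],
    [-1, 0.03, 0, -0.004, 0],
    [-1, 0.032, 0, -0.004, 0],
    [-1, 0.032, 0, -0.004, 0],
  ],
)

```text
time: 8.63
tool_pos: [0.6573, 0.0865, 0.1041]
ee_rot: [-1.444, 1.567, -3.054]
wrist_force: [0.7, -0.1, -4.0]
width: 0.0634
```

```bash
python3 -c "
from h import *
plan([.658,.0855,.089],-.042)
im,K,T=snap('wrist','w10');np.savez('w10.npz',K=K,T=T)
crop(im,200,120,440,360,3,'w10c')
im,K,T=snap('scene','s10');crop(im,370,200,490,290,6.6,'s10c')
im,K,T=snap('top','t10');crop(im,230,115,350,205,6.6,'t10c')
plan([.658,.0855,.089],-.042)
"
```

```text
t 8.63 tcp [0.6573 0.0865 0.1041] toolx [-0.004 -0.    -1.   ] tooly [ 0.999 -0.039 -0.004] toolz [-0.039 -0.999  0.001] w 0.0634 F [ 0.7 -0.1 -4. ] q [ 0.05  0.36  1.17 -0.    1.61  0.08]
shift [0.0151 0.0008 0.001 ]
roll 0.0033
t 8.78 tcp [0.6588 0.0865 0.1067] toolx [ 0. -0. -1.] tooly [ 0.999 -0.039  0.   ] toolz [-0.039 -0.999  0.   ] w 0.0635 F [-0.2  0.2 -2.3] q [ 0.05  0.36  1.17 -0.    1.61  0.08]
shift [ 0.0177 -0.0007  0.001 ]
roll 0.0031
```

View pics/w10c.png

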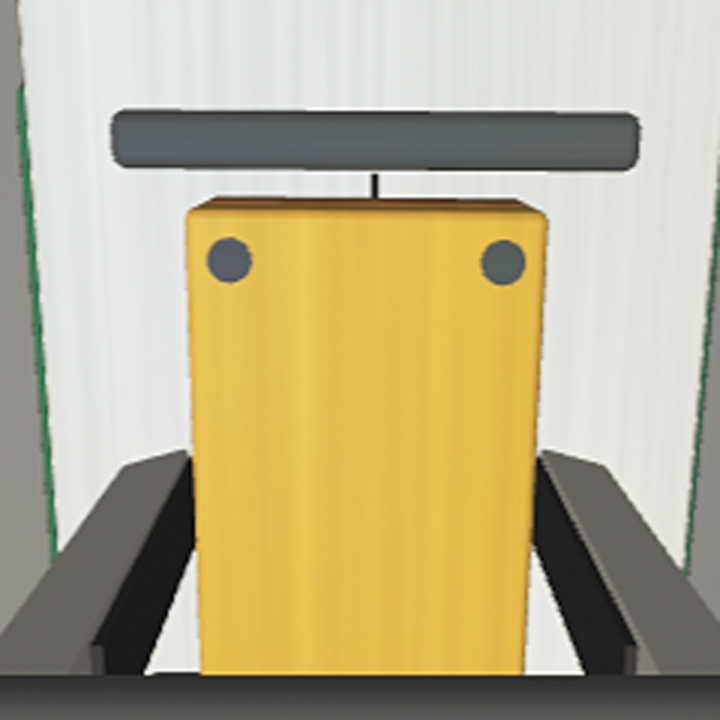

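View pics/s10c.png

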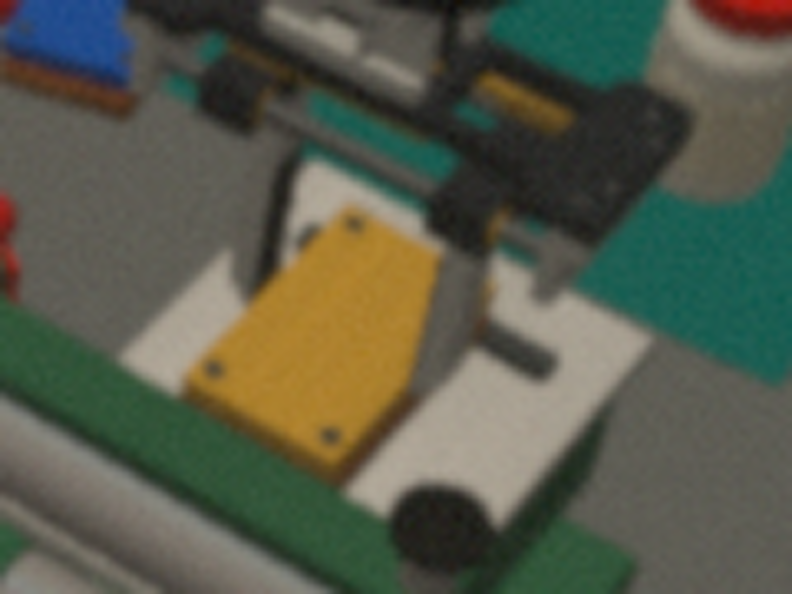

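View pics/t10c.png

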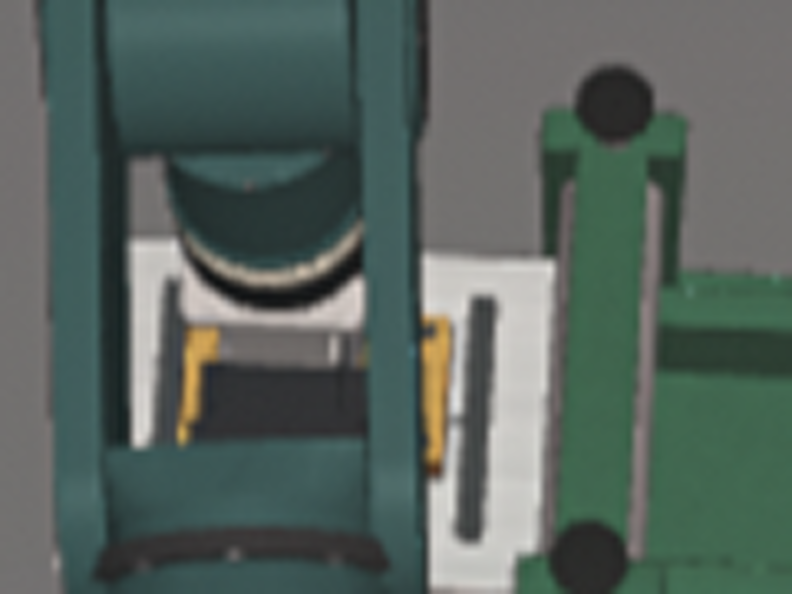

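```bash
python3 -c "
from h import *
w=np.load('w10.npz');K,T=w['K'],w['T']
u=np.array([np.sin(.042),np.cos(.042),0])
f=lambda x,y:(200+(x+.5)/3-.5,120+(y+.5)/3-.5)
print('nest by far edge',back(f(375,112),K,T,.11)-.072*u,'by near foot',back(f(375,170),K,T,.10)-.06*u)
for zz in (.145,.148):
  m=(back(f(230,260),K,T,zz)+back(f(503,262),K,T,zz))/2;print('cass',m-.046*u,'by top edge',back(f(368,210),K,T,zz)-.055*u)
"
```

```text
nest by far edge [0.6591964  0.08567065 0.11      ] by near foot [0.65935237 0.08562139 0.1       ]
cass [0.65764713 0.08626236 0.145     ] by top edge [0.657862   0.08610584 0.145     ]
cass [0.65766527 0.08667864 0.148     ] by top edge [0.65786997 0.08637039 0.148     ]
```

send_rows(
  increments=[
    [-1, 0.004, 0, 0, 0],
    [-1, 0.008, 0, 0, 0],
    [-1, 0.012, 0, 0, 0],
    [-1, 0.015, 0, 0, 0],
    [-1, 0.015, 0, 0, 0],
  ],
)

```text
time: 9.2
tool_pos: [0.6578, 0.0864, 0.0901]
ee_rot: [-1.439, 1.569, -3.048]
wrist_force: [0.1, -0.7, -3.6]
width: 0.0628
```

send_rows(
  increments=[
    [-1, 0.001, 0, 0, 0],
    [-1, 0.002, 0, 0, 0],
    [-1, 0.002, 0, 0, 0],
  ],
)

```text
time: 9.45
tool_pos: [0.6586, 0.0864, 0.0895]
ee_rot: [-0.175, 1.571, -1.784]
wrist_force: [-0.1, 0.3, -3.3]
width: 0.0631
```

send_rows(
  increments=[
    [-1, 0.001, 0, 0, 0],
    [-1, 0.001, 0, 0, 0],
    [-1, 0.001, 0, 0, 0],
  ],
)

```text
time: 9.7
tool_pos: [0.6588, 0.0864, 0.0889]
ee_rot: [1.554, 1.57, -0.056]
wrist_force: [0.3, 0.3, -4.2]
width: 0.0635
```

send_rows(
  increments=[
    [-1, 0.001, 0, 0, 0],
    [-1, 0.001, 0, 0, 0],
    [-1, 0.001, 0, 0, 0],
  ],
)

```text
time: 9.95
tool_pos: [0.6589, 0.0865, 0.0888]
ee_rot: [1.599, 1.569, -0.011]
wrist_force: [-0.7, 0.4, 2.2]
width: 0.0634
```

Contact: the wrist force went from −4 to +2 N. Releasing.

send_rows(
  increments=[
    [0.0, 0, 0, 0, 0],
    [0.5, 0, 0, 0, 0],
    [0.8, 0, 0, 0, 0],
    [0.8, 0, 0, 0, 0],
    [0.8, 0, 0, 0, 0],
  ],
)

```text
time: 10.37
tool_pos: [0.6586, 0.0864, 0.0873]
ee_rot: [0.022, 1.571, -1.588]
wrist_force: [-0.1, -0.2, -0.1]
width: 0.0837
```

```bash
python3 -c "
from h import *
plan([.658,.0855,.3],-.042)
im,K,T=snap('wrist','w11');np.savez('w11.npz',K=K,T=T)
crop(im,200,120,440,360,3,'w11c')
"
```

```text
t 10.37 tcp [0.6586 0.0864 0.0873] toolx [-0. -0. -1.] tooly [ 0.999 -0.039  0.   ] toolz [-0.039 -0.999  0.   ] w 0.0837 F [-0.1 -0.2 -0.1] q [ 0.05  0.37  1.2  -0.    1.58  0.08]
shift [-0.2127 -0.0006  0.0009]
roll 0.003
```

View pics/w11c.png

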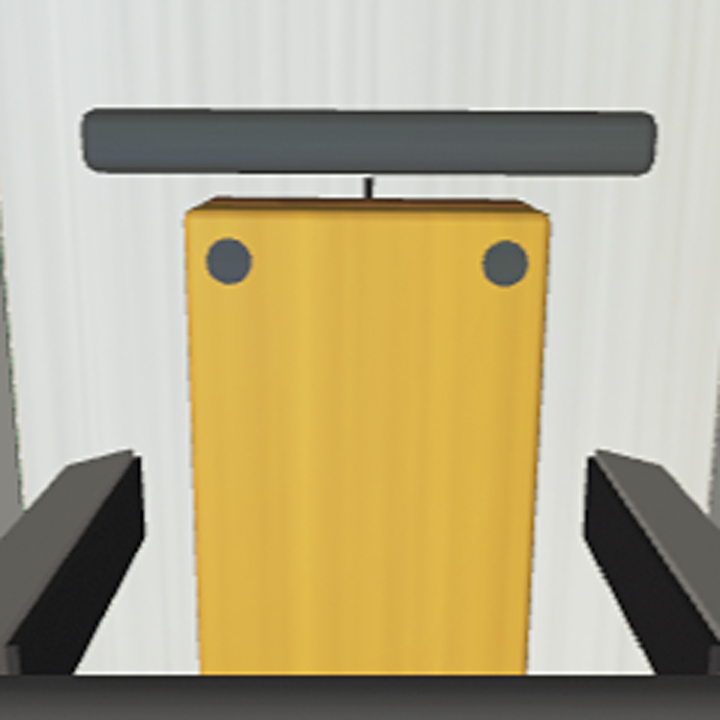

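send_rows(
  increments=[
    [0.8, -0.03, 0, 0, 0],
    [0.8, -0.07, 0, 0, 0],
    [0.8, -0.11, 0, 0, 0],
    [0.8, -0.15, 0, 0, 0],
    [0.8, -0.19, 0, 0, 0],
  ],
)

```text
time: 10.83
tool_pos: [0.6582, 0.0864, 0.2794]
ee_rot: [1.285, 1.571, -0.325]
wrist_force: [1.0, 0.3, 0.5]
width: 0.0847
```

send_rows(
  increments=[
    [-1, -0.03, 0, 0, 0],
    [-1, -0.05, -0.02, 0, 0],
    [-1, -0.06, -0.05, 0, 0],
    [-1, -0.06, -0.085, 0, 0],
    [-1, -0.06, -0.12, 0, 0],
  ],
)

```text
time: 11.25
tool_pos: [0.5381, 0.0911, 0.3381]
ee_rot: [1.637, 1.569, 0.027]
wrist_force: [0.2, -0.3, -0.7]
width: 0.0546
```

```bash
python3 -c "
from h import *
im,K,T=snap('scene','s12');crop(im,290,180,490,330,4,'s12c')
im,K,T=snap('wrist','w12');np.savez('w12.npz',K=K,T=T)
plan([.503,.11,.33],-.042)
"
```

```text
t 11.35 tcp [0.5344 0.0916 0.3392] toolx [ 0.001  0.    -1.   ] tooly [ 0.999 -0.038  0.001] toolz [-0.038 -0.999 -0.   ] w 0.0466 F [ 0.5  0.1 -0.5] q [0.07 0.1  1.02 0.   2.02 0.1 ]
shift [ 0.0092 -0.032  -0.0172]
roll 0.0042
```

View pics/s12c.png

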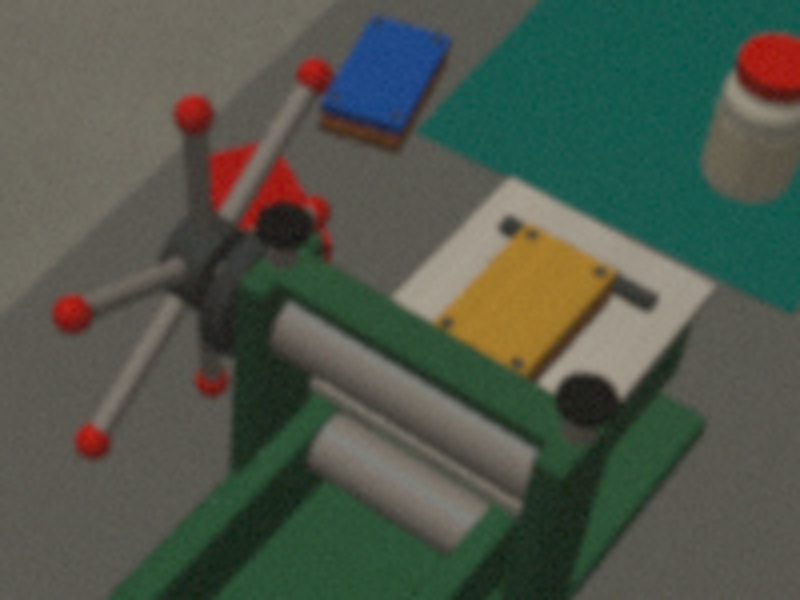

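View pics/w12.png

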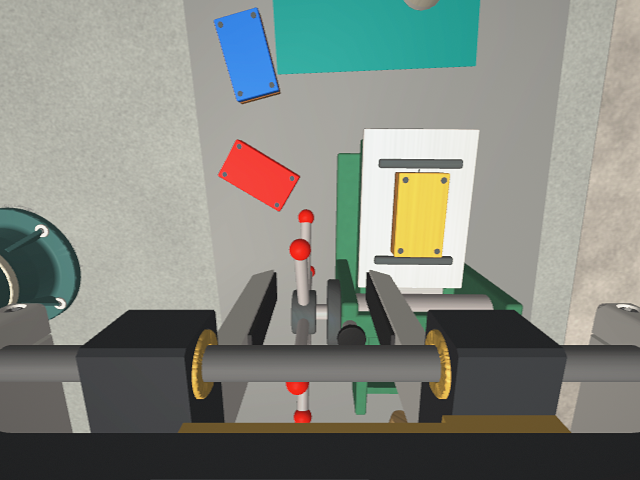

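send_rows(
  increments=[
    [-1, 0, -0.026, -0.008, 0],
    [-1, 0, -0.026, -0.016, 0],
    [-1, 0, -0.026, -0.018, 0],
    [-1, 0, -0.026, -0.018, 0],
    [-1, 0, -0.026, -0.018, 0],
  ],
)

```text
time: 11.77
tool_pos: [0.5146, 0.1101, 0.3373]
ee_rot: [0.407, 1.57, -1.203]
wrist_force: [1.0, -0.4, 0.5]
width: 0.0134
```

send_rows(
  increments=[
    [-1, 0, 0, 0, 0],
    [-1, 0, 0, 0, 0],
    [-1, 0, 0, 0, 0],
  ],
)

```text
time: 12.02
tool_pos: [0.514, 0.1098, 0.3373]
ee_rot: [-1.045, 1.57, -2.655]
wrist_force: [-0.0, 1.0, 0.5]
width: 0.0005
```

```bash
python3 -c "
from h import *
plan([.5085,.107,.205],-.042)
im,K,T=snap('scene','s13');crop(im,270,110,470,260,4,'s13c');np.savez('s13.npz',K=K,T=T)
im,K,T=snap('wrist','w13');np.savez('w13.npz',K=K,T=T)
for z in(.33,.34,.36,.38): print(z,(proj([.5085,.11,z],*[np.load('s13.npz')[k] for k in 'KT'])-[270,110])*4)
"
```

```text
t 12.02 tcp [0.514  0.1098 0.3373] toolx [-0. -0. -1.] tooly [ 0.999 -0.04  -0.   ] toolz [-0.04  -0.999  0.   ] w 0.0005 F [-0.   1.   0.5] q [ 0.1   0.06  1.06 -0.    2.02  0.14]
shift [ 0.1323 -0.0053  0.003 ]
roll 0.0025
0.33 [438.42763679 189.3982406 ]
0.34 [439.82450187 174.70090533]
0.36 [442.67900302 144.6668233 ]
0.38 [445.61751299 113.74882914]
```

View pics/s13c.png

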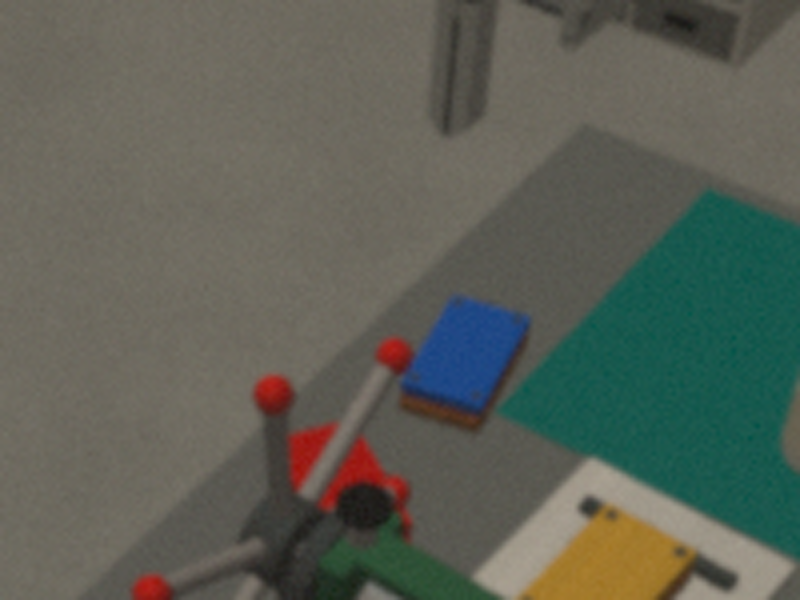

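View pics/w13.png

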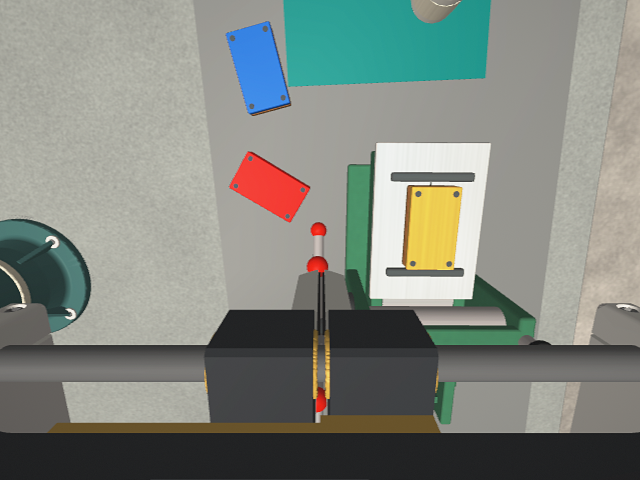

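send_rows(
  increments=[
    [-1, 0.035, -0.005, 0, 0],
    [-1, 0.07, -0.005, 0, 0],
    [-1, 0.105, -0.005, 0, 0],
    [-1, 0.135, -0.005, 0, 0],
    [-1, 0.147, -0.005, 0, 0],
  ],
)

```text
time: 12.53
tool_pos: [0.5058, 0.1099, 0.1853]
ee_rot: [-1.406, 1.563, -3.016]
wrist_force: [-0.8, 0.2, -0.6]
width: 0.0004
```

```bash
python3 -c "
from h import *
plan([.5085,-.1,.19],-.042)
im,K,T=snap('scene','s14');crop(im,290,140,450,290,5,'s14c')
"
```

```text
t 12.53 tcp [0.5058 0.1099 0.1853] toolx [-0.008 -0.001 -1.   ] tooly [ 0.999 -0.039 -0.008] toolz [-0.039 -0.999  0.001] w 0.0004 F [-0.8  0.2 -0.6] q [ 0.1   0.02  1.41 -0.    1.72  0.14]
shift [-0.0045  0.0109  0.2096]
roll 0.0028
```

View pics/s14c.png

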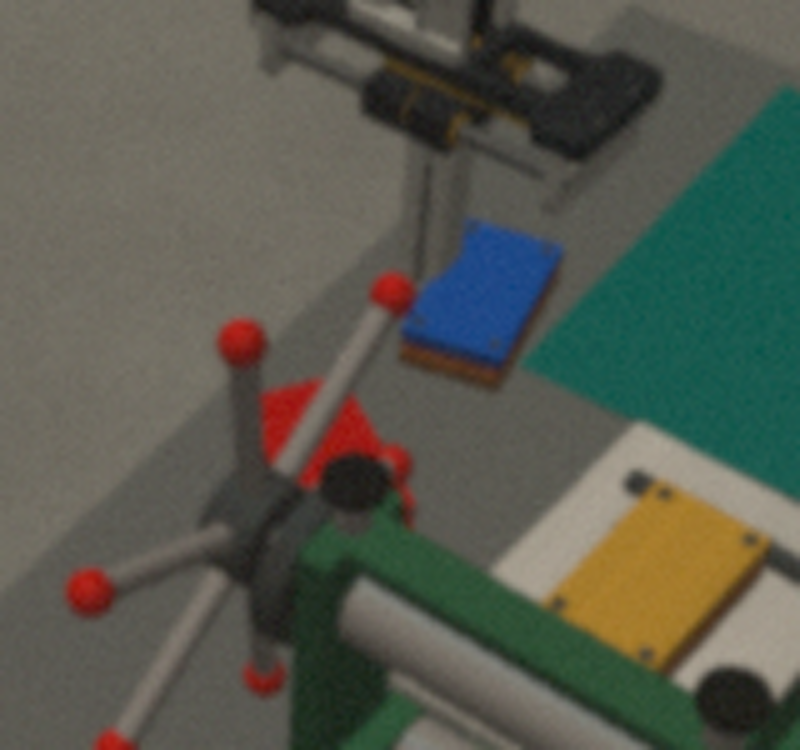

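send_rows(
  increments=[
    [-1, 0, 0, 0.01, 0],
    [-1, 0, 0, 0.02, 0],
    [-1, 0, 0, 0.03, 0],
    [-1, 0, 0, 0.04, 0],
    [-1, 0, 0, 0.05, 0],
  ],
)

```text
time: 13.0
tool_pos: [0.5086, 0.0844, 0.2061]
ee_rot: [2.82, 1.518, 1.23]
wrist_force: [-15.5, 61.7, 48.6]
width: 0.0006
```

```bash
python3 -c "
from h import *
plan([.503,-.1,.19],-.042)
im,K,T=snap('scene','s15');crop(im,290,140,450,290,5,'s15c')
"
```

```text
t 13.0 tcp [0.5086 0.0844 0.2061] toolx [ 0.018  0.05  -0.999] tooly [ 1.    -0.02   0.017] toolz [-0.019 -0.999 -0.05 ] w 0.0006 F [-15.5  61.7  48.6] q [ 0.02 -0.02  1.4   0.05  1.73  0.04]
shift [ 0.0068 -0.0022  0.1851]
roll 0.0231
```

View pics/s15c.png

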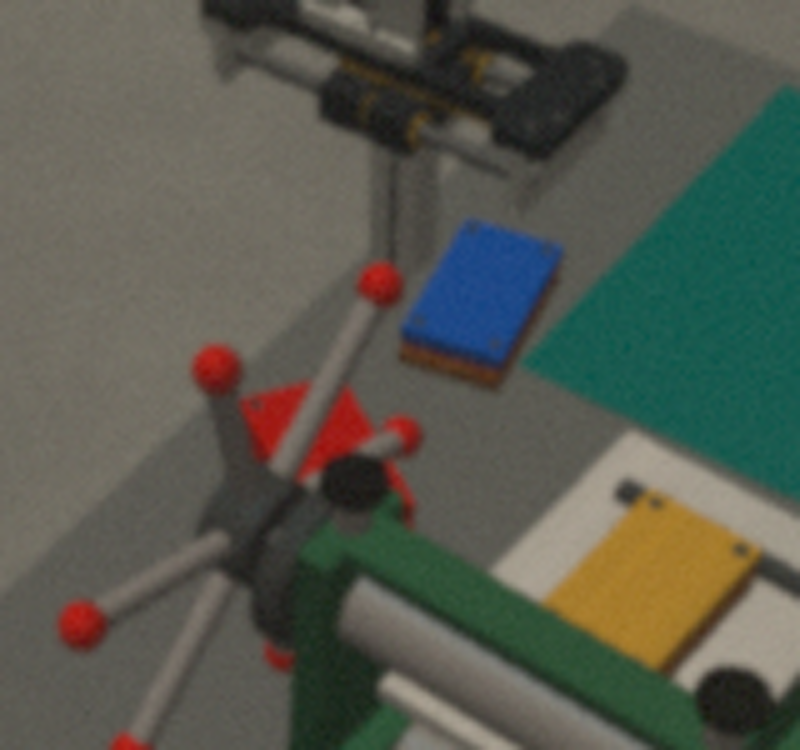

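Jamming: the tip is riding on the ball's outer top (62 N sideways, 49 N up). I'll back off and start from the spoke nearer the top instead.

send_rows(
  increments=[
    [-1, -0.01, 0, -0.02, 0],
    [-1, -0.02, 0, -0.04, 0],
    [-1, -0.02, 0, -0.05, 0],
    [-1, -0.02, 0, -0.05, 0],
  ],
)

```text
time: 13.38
tool_pos: [0.5099, 0.1113, 0.2136]
ee_rot: [1.701, 1.565, 0.093]
wrist_force: [-0.2, 0.5, -0.5]
width: 0.0006
```

```bash
python3 -c "
from h import *
plan([.508,.1,.34],-.042)
im,K,T=snap('scene','s16');crop(im,290,140,450,290,5,'s16c');np.savez('s16.npz',K=K,T=T)
im,K,T=snap('top','t16');crop(im,230,115,410,250,4,'t16c')
"
```

```text
t 13.38 tcp [0.5099 0.1113 0.2136] toolx [ 0.006  0.001 -1.   ] tooly [ 0.999 -0.037  0.006] toolz [-0.037 -0.999 -0.001] w 0.0006 F [-0.2  0.5 -0.5] q [ 0.11  0.01  1.36 -0.    1.76  0.14]
shift [-0.1264 -0.0007  0.0112]
roll 0.005
```

View pics/s16c.png

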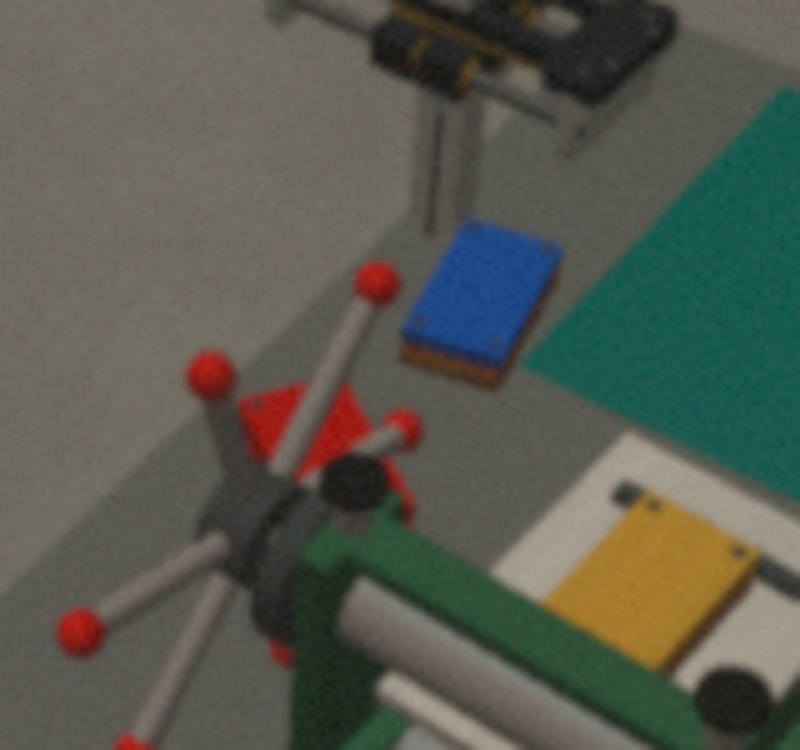

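View pics/t16c.png

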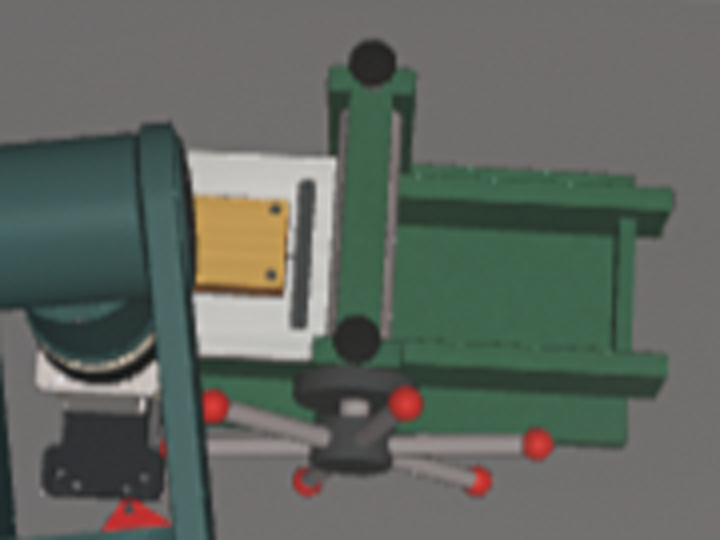

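```bash
cat > star.py <<'E'
from fit import *
# measured star from scene ball pixels
X=[.65314,-.03288,-.0422]
def star_fit(us,K,T,guess=None):
    f=lambda a:[proj(W(X,(-.15,-.125*np.sin(a+k*np.pi/3),.16+.125*np.cos(a+k*np.pi/3))),K,T) for k in range(6)]
    best=None
    for a in np.linspace(0,np.pi/3,600):
        q=np.array(f(a)); c=sum(min(((q-u)**2).sum(1)) for u in us)
        if best is None or c<best[0]: best=(c,a,q)
    return best
E
python3 -c "
from star import *
s=np.load('s16.npz');K,T=s['K'],s['T']
for d in (0,.01,.02,.025,.03): print(d,(proj([.5099,.1113,.2136+d],K,T)-[290,140])*5)
c,a,q=star_fit([np.array([290+x/5,140+y/5]) for x,y in((378,284),(211,376),(80,632),(404,427))],K,T);print(c,a,np.degrees(a))
"
```

```text
0 [433.31714936 282.58742289]
0.01 [434.83188883 266.92028349]
0.02 [436.36674879 251.04503545]
0.025 [437.14184965 243.02807059]
0.03 [437.9221328  234.95750455]
2.549144577349497 0.2674811775176618 15.325542570951583
```

send_rows(
  increments=[
    [-1, -0.04, 0, 0, 0],
    [-1, -0.075, 0, 0, 0],
    [-1, -0.095, 0, 0.02, 0],
    [-1, -0.095, 0, 0.06, 0],
    [-1, -0.095, -0.001, 0.1, 0],
  ],
)

```text
time: 13.9
tool_pos: [0.504, 0.0084, 0.3069]
ee_rot: [1.225, 1.568, -0.384]
wrist_force: [1.1, -0.7, -0.3]
width: 0.0004
```

send_rows(
  increments=[
    [-1, 0, 0, 0.02, 0],
    [-1, 0, 0, 0.032, 0],
    [-1, 0, 0, 0.032, 0],
  ],
)

```text
time: 14.15
tool_pos: [0.5018, -0.0247, 0.3046]
ee_rot: [-1.204, 1.569, -2.819]
wrist_force: [-0.9, 0.1, -0.5]
width: 0.0007
```

```bash
python3 -c "
from h import *
plan([.503,-.0215,.2256],-.042)
"
```

```text
t 14.15 tcp [ 0.5018 -0.0247  0.3046] toolx [-0.002 -0.001 -1.   ] tooly [ 0.999 -0.044 -0.002] toolz [-0.044 -0.999  0.001] w 0.0007 F [-0.9  0.1 -0.5] q [-0.16 -0.    1.2  -0.    1.95 -0.12]
shift [ 0.079   0.0012 -0.0033]
roll -0.0023
```

send_rows(
  increments=[
    [-1, 0.03, 0.001, -0.003, 0],
    [-1, 0.06, 0.001, -0.003, 0],
    [-1, 0.078, 0.001, -0.003, 0],
    [-1, 0.078, 0.001, -0.003, 0],
  ],
)

```text
time: 14.48
tool_pos: [0.5007, -0.0174, 0.2219]
ee_rot: [-1.718, 1.56, 2.956]
wrist_force: [-0.8, 0.0, -1.1]
width: 0.0006
```

```bash
python3 -c "
from h import *
plan([.503,-.0215,.2256],-.042)
im,K,T=snap('scene','s17');crop(im,290,140,450,290,5,'s17c');np.savez('s17.npz',K=K,T=T)
"
```

```text
t 14.48 tcp [ 0.5007 -0.0174  0.2219] toolx [-0.01   0.002 -1.   ] tooly [ 0.999 -0.038 -0.01 ] toolz [-0.038 -0.999 -0.002] w 0.0006 F [-0.8  0.  -1.1] q [-0.15 -0.02  1.37  0.    1.8  -0.11]
shift [-0.0037  0.0025  0.004 ]
roll 0.0039
```

View pics/s17c.png

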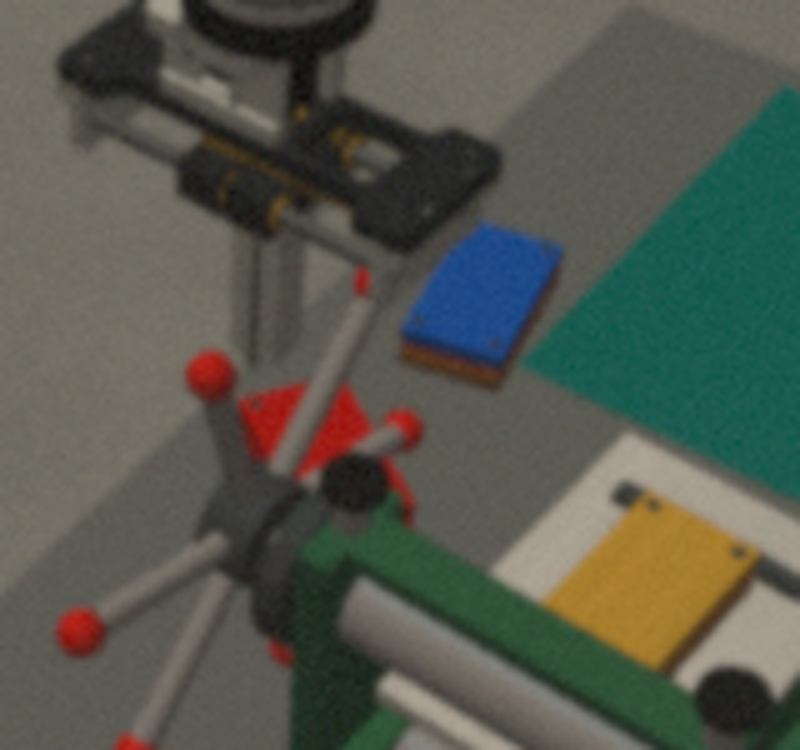

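send_rows(
  increments=[
    [-1, 0.01, 0.001, 0.003, 0],
    [-1, 0.011, 0.001, 0.011, 0],
    [-1, 0.011, 0.001, 0.019, 0],
    [-1, 0.011, 0.001, 0.027, 0],
    [-1, 0.011, 0.001, 0.035, 0],
  ],
)

```text
time: 14.95
tool_pos: [0.503, -0.0526, 0.2169]
ee_rot: [3.119, 1.567, 1.511]
wrist_force: [-0.1, 5.5, -1.8]
width: 0.0005
```

send_rows(
  increments=[
    [-1, 0.002, 0, 0.008, 0],
    [-1, 0.005, 0, 0.016, 0],
    [-1, 0.008, 0, 0.024, 0],
    [-1, 0.012, 0, 0.031, 0],
    [-1, 0.016, 0, 0.038, 0],
  ],
)

```text
time: 15.37
tool_pos: [0.5018, -0.0909, 0.2015]
ee_rot: [2.749, 1.567, 1.14]
wrist_force: [0.7, 5.4, 1.1]
width: 0.0006
```

```bash
python3 -c "
from h import *
plan([.503,-.0875,.198],-.042)
im,K,T=snap('scene','s18');crop(im,290,140,450,290,5,'s18c');np.savez('s18.npz',K=K,T=T)
"
```

```text
t 15.37 tcp [ 0.5018 -0.0909  0.2015] toolx [ 0.001  0.003 -1.   ] tooly [ 0.999 -0.038  0.001] toolz [-0.038 -0.999 -0.003] w 0.0006 F [0.7 5.4 1.1] q [-0.29 -0.01  1.4   0.    1.74 -0.25]
shift [ 0.0035  0.0011 -0.0034]
roll 0.0039
```

View pics/s18c.png

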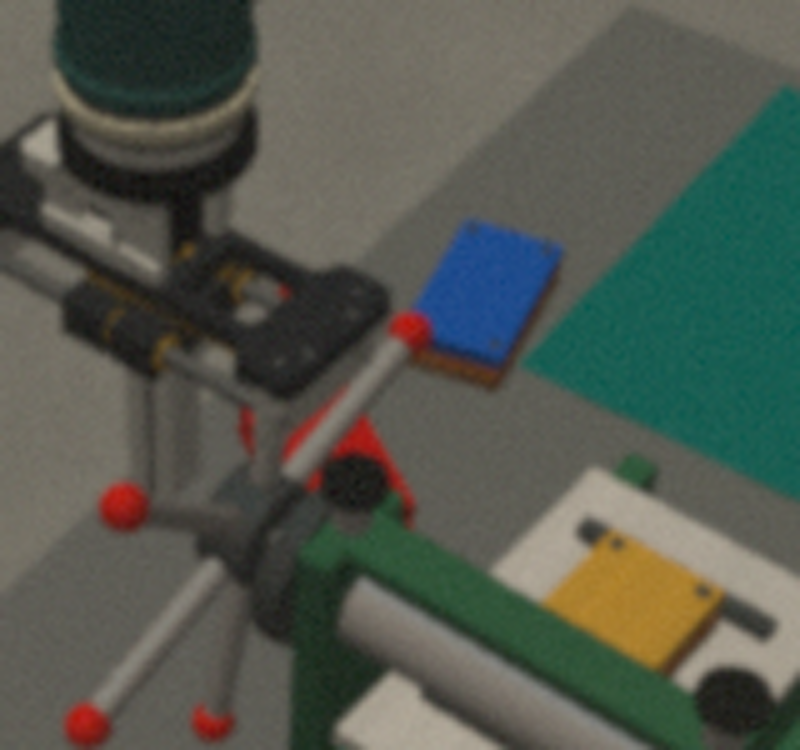

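```bash
python3 -c "
from star import *
s=np.load('s18.npz');K,T=s['K'],s['T']
c,a,q=star_fit([np.array([290+x/5,140+y/5]) for x,y in((411,328),(125,507),(87,722))],K,T);print(c,a,np.degrees(a));print((q-[290,140])*5)
"
```

```text
1.2768646808948394 0.8111847475045431 46.47746243739566
[[121.69696897 505.33109692]
 [ 86.780411   723.69616508]
 [212.13925416 717.37027811]
 [358.88796714 532.69305386]
 [407.38241489 329.48803502]
 [297.99762919 294.49034553]]
```

send_rows(
  increments=[
    [-1, -0.04, 0, 0, 0],
    [-1, -0.08, 0, 0, 0],
    [-1, -0.105, 0, -0.01, 0],
    [-1, -0.105, 0, -0.05, 0],
    [-1, -0.105, 0, -0.09, 0],
  ],
)

```text
time: 15.83
tool_pos: [0.5065, -0.0032, 0.3095]
ee_rot: [1.336, 1.563, -0.279]
wrist_force: [0.6, 0.6, -0.0]
width: 0.0005
```

send_rows(
  increments=[
    [-1, 0, 0, -0.025, 0],
    [-1, 0, 0, -0.037, 0],
    [-1, 0, 0, -0.037, 0],
    [-1, 0, 0, -0.037, 0],
  ],
)

```text
time: 16.17
tool_pos: [0.5067, 0.0345, 0.306]
ee_rot: [0.505, 1.569, -1.105]
wrist_force: [0.2, -0.6, -0.4]
width: 0.0006
```

```bash
python3 -c "
from h import *
plan([.5055,.0355,.212],-.042)
"
```

```text
t 16.17 tcp [0.5067 0.0345 0.306 ] toolx [ 0.001 -0.002 -1.   ] tooly [ 0.999 -0.039  0.001] toolz [-0.039 -0.999  0.002] w 0.0006 F [ 0.2 -0.6 -0.4] q [-0.04  0.01  1.18 -0.    1.95 -0.  ]
shift [ 0.094  -0.0013 -0.0011]
roll 0.0029
```

send_rows(
  increments=[
    [-1, 0.035, -0.001, -0.001, 0],
    [-1, 0.07, -0.001, -0.001, 0],
    [-1, 0.096, -0.001, -0.001, 0],
    [-1, 0.096, -0.001, -0.001, 0],
    [-1, 0.096, -0.001, -0.001, 0],
  ],
)

```text
time: 16.58
tool_pos: [0.5046, 0.0347, 0.2083]
ee_rot: [-1.346, 1.567, -2.959]
wrist_force: [-0.4, 1.3, 0.9]
width: 0.0005
```

```bash
python3 -c "
from h import *
plan([.5055,.0355,.212],-.042)
im,K,T=snap('scene','s19');crop(im,290,140,450,290,5,'s19c');np.savez('s19.npz',K=K,T=T)
"
```

```text
t 16.58 tcp [0.5046 0.0347 0.2083] toolx [-0.004 -0.001 -1.   ] tooly [ 0.999 -0.041 -0.004] toolz [-0.041 -0.999  0.001] w 0.0005 F [-0.4  1.3  0.9] q [-0.04 -0.01  1.4  -0.    1.76 -0.  ]
shift [-0.0037  0.0008 -0.0009]
roll 0.0005
```

View pics/s19c.png

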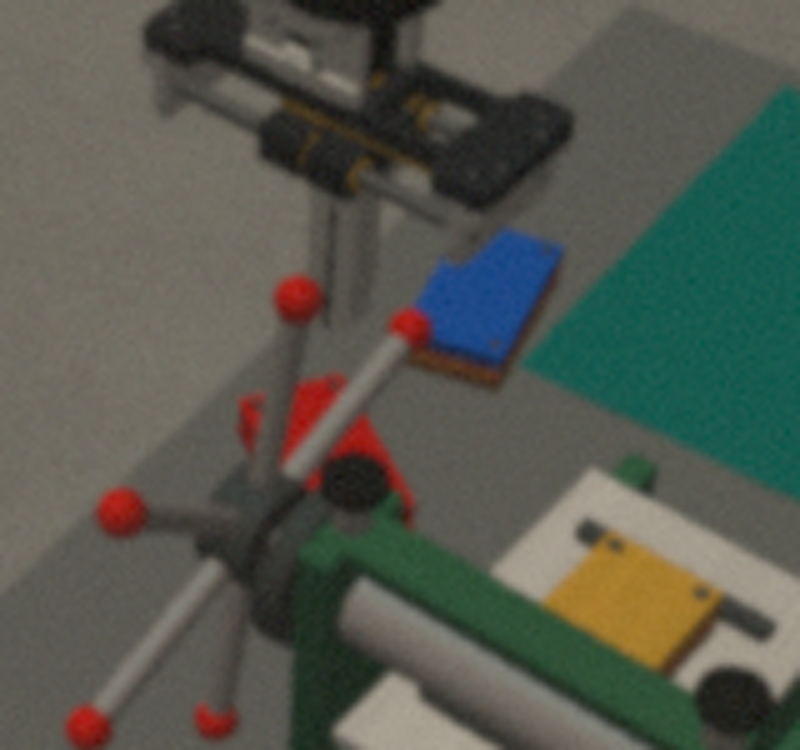

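send_rows(
  increments=[
    [-1, 0, 0, 0.009, 0],
    [-1, -0.001, 0, 0.018, 0],
    [-1, -0.002, 0, 0.027, 0],
    [-1, -0.003, 0, 0.036, 0],
    [-1, -0.003, 0, 0.045, 0],
  ],
)

```text
time: 17.05
tool_pos: [0.5047, -0.0093, 0.2147]
ee_rot: [1.667, 1.567, 0.058]
wrist_force: [-0.3, 3.3, 4.0]
width: 0.0009
```

send_rows(
  increments=[
    [-1, 0, 0, 0.009, 0],
    [-1, 0, 0, 0.018, 0],
    [-1, 0, 0, 0.027, 0],
    [-1, 0, 0, 0.036, 0],
    [-1, 0, 0, 0.045, 0],
  ],
)

```text
time: 17.47
tool_pos: [0.5012, -0.0531, 0.2106]
ee_rot: [-2.287, 1.566, 2.387]
wrist_force: [0.4, 6.3, -1.8]
width: 0.0004
```

send_rows(
  increments=[
    [-1, 0.003, 0, 0.009, 0],
    [-1, 0.006, 0, 0.018, 0],
    [-1, 0.01, 0, 0.026, 0],
    [-1, 0.014, 0, 0.034, 0],
    [-1, 0.018, 0, 0.042, 0],
  ],
)

```text
time: 17.88
tool_pos: [0.4993, -0.0952, 0.193]
ee_rot: [-2.249, 1.566, 2.425]
wrist_force: [0.6, 5.0, 1.7]
width: 0.0003
```

```bash
python3 -c "
from h import *
plan([.503,-.0985,.195],-.042)
im,K,T=snap('scene','s20');crop(im,290,140,450,290,5,'s20c');np.savez('s20.npz',K=K,T=T)
"
```

```text
t 17.88 tcp [ 0.4993 -0.0952  0.193 ] toolx [-0.003  0.003 -1.   ] tooly [ 0.999 -0.038 -0.003] toolz [-0.038 -0.999 -0.003] w 0.0003 F [0.6 5.  1.7] q [-0.3  -0.01  1.42  0.    1.73 -0.26]
shift [-0.002   0.0039  0.0032]
roll 0.0036
```

View pics/s20c.png

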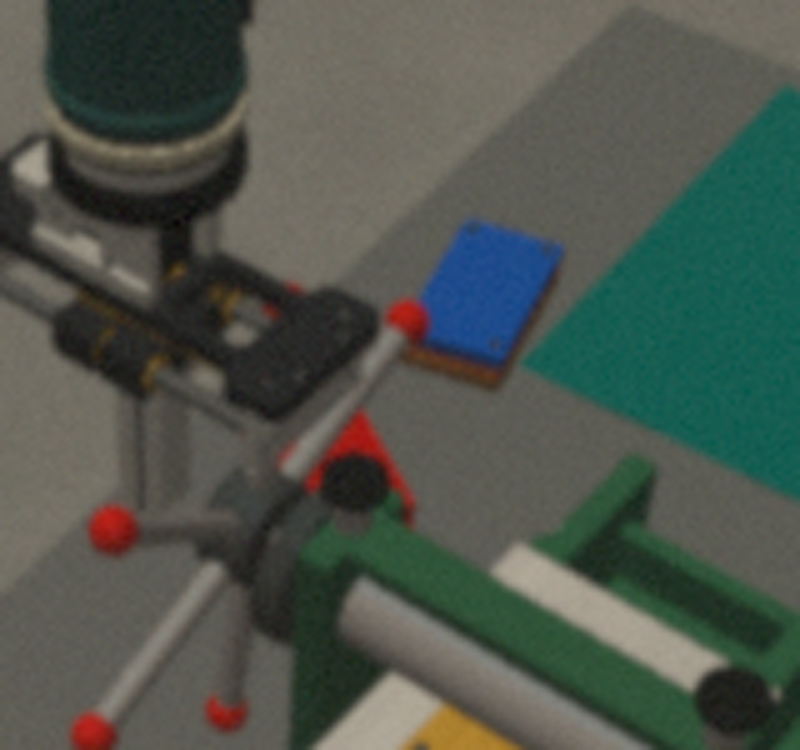

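send_rows(
  increments=[
    [-1, -0.04, 0, 0, 0],
    [-1, -0.08, 0, 0, 0],
    [-1, -0.113, 0.001, -0.01, 0],
    [-1, -0.113, 0.001, -0.05, 0],
    [-1, -0.113, 0.001, -0.09, 0],
  ],
)

```text
time: 18.35
tool_pos: [0.5057, -0.0078, 0.3098]
ee_rot: [0.88, 1.566, -0.736]
wrist_force: [-0.0, 0.4, -0.2]
width: 0.0005
```

send_rows(
  increments=[
    [-1, 0, 0, -0.025, 0],
    [-1, 0, 0, -0.041, 0],
    [-1, 0, 0, -0.041, 0],
    [-1, 0, 0, -0.041, 0],
  ],
)

```text
time: 18.68
tool_pos: [0.5062, 0.0345, 0.3068]
ee_rot: [-0.602, 1.568, -2.212]
wrist_force: [-0.2, -1.1, 0.5]
width: 0.0003
```

```bash
python3 -c "
from h import *
plan([.5055,.0355,.210],-.042)
"
```

```text
t 18.68 tcp [0.5062 0.0345 0.3068] toolx [-0.002 -0.002 -1.   ] tooly [ 0.999 -0.039 -0.002] toolz [-0.039 -0.999  0.002] w 0.0003 F [-0.2 -1.1  0.5] q [-0.04  0.01  1.18 -0.    1.95 -0.  ]
shift [ 0.0968 -0.0006 -0.0012]
roll 0.0031
```

send_rows(
  increments=[
    [-1, 0.035, 0, -0.001, 0],
    [-1, 0.07, 0, -0.001, 0],
    [-1, 0.097, 0, -0.001, 0],
    [-1, 0.097, 0, -0.001, 0],
    [-1, 0.097, 0, -0.001, 0],
  ],
)

```text
time: 19.1
tool_pos: [0.5053, 0.0347, 0.2088]
ee_rot: [-1.308, 1.566, -2.92]
wrist_force: [0.9, 0.3, -0.1]
width: 0.0005
```

```bash
python3 -c "
from h import *
plan([.5055,.0355,.212],-.042)
im,K,T=snap('scene','s21');crop(im,290,140,450,290,5,'s21c')
"
```

```text
t 19.1 tcp [0.5053 0.0347 0.2088] toolx [-0.005 -0.001 -1.   ] tooly [ 0.999 -0.041 -0.005] toolz [-0.041 -0.999  0.001] w 0.0005 F [ 0.9  0.3 -0.1] q [-0.04 -0.01  1.39 -0.    1.76 -0.  ]
shift [-0.0032  0.0002 -0.0008]
roll 0.0008
```

View pics/s21c.png

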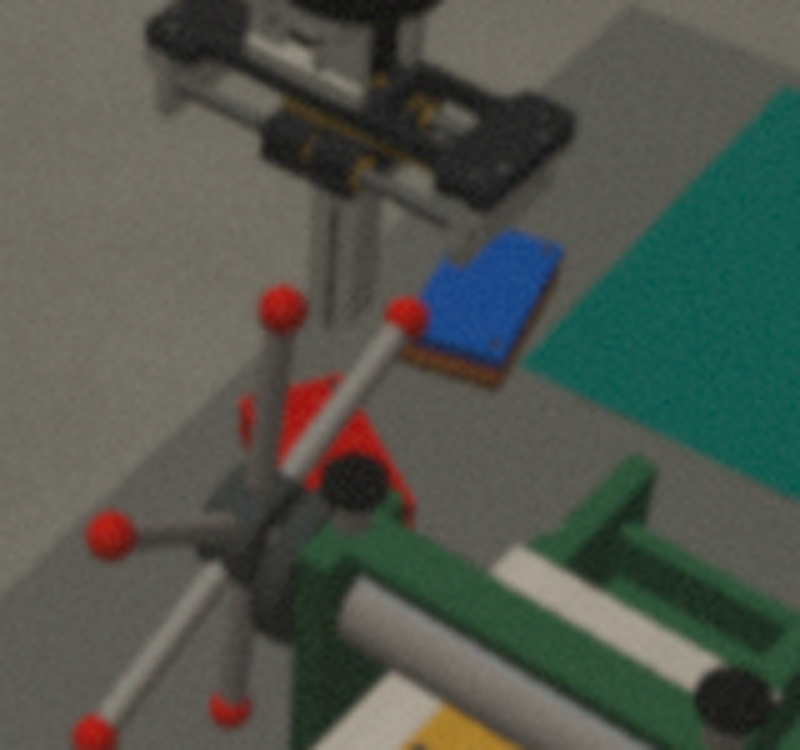

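Set behind spoke C. Same stroke again.

send_rows(
  increments=[
    [-1, 0, 0, 0.009, 0],
    [-1, -0.001, 0, 0.018, 0],
    [-1, -0.002, 0, 0.027, 0],
    [-1, -0.003, 0.001, 0.036, 0],
    [-1, -0.003, 0.001, 0.045, 0],
  ],
)

```text
time: 19.57
tool_pos: [0.5066, -0.009, 0.2157]
ee_rot: [1.946, 1.567, 0.336]
wrist_force: [0.0, 4.0, 3.9]
width: 0.0003
```

send_rows(
  increments=[
    [-1, 0, 0, 0.009, 0],
    [-1, 0, 0, 0.018, 0],
    [-1, 0, 0.001, 0.027, 0],
    [-1, 0, 0.001, 0.036, 0],
    [-1, 0, 0.001, 0.045, 0],
  ],
)

```text
time: 19.98
tool_pos: [0.5039, -0.0532, 0.2117]
ee_rot: [-2.207, 1.566, 2.467]
wrist_force: [-0.3, 5.6, -2.4]
width: 0.0004
```

send_rows(
  increments=[
    [-1, 0.003, 0, 0.009, 0],
    [-1, 0.006, 0, 0.018, 0],
    [-1, 0.01, 0.001, 0.027, 0],
    [-1, 0.015, 0.001, 0.036, 0],
    [-1, 0.02, 0.001, 0.044, 0],
  ],
)

```text
time: 20.4
tool_pos: [0.5038, -0.0975, 0.1924]
ee_rot: [-2.536, 1.568, 2.138]
wrist_force: [-0.0, 5.2, 0.4]
width: 0.0001
```

send_rows(
  increments=[
    [-1, -0.04, 0, 0, 0],
    [-1, -0.08, 0, 0, 0],
    [-1, -0.115, 0.001, -0.01, 0],
    [-1, -0.115, 0.001, -0.05, 0],
    [-1, -0.115, 0.001, -0.09, 0],
  ],
)

```text
time: 20.82
tool_pos: [0.5099, -0.0101, 0.3109]
ee_rot: [1.014, 1.565, -0.602]
wrist_force: [0.3, 0.0, -0.6]
width: 0.0004
```

send_rows(
  increments=[
    [-1, 0, 0, -0.025, 0],
    [-1, 0, 0, -0.042, 0],
    [-1, 0, 0, -0.042, 0],
    [-1, 0, 0, -0.042, 0],
  ],
)

```text
time: 21.15
tool_pos: [0.5104, 0.0333, 0.3078]
ee_rot: [-0.498, 1.568, -2.108]
wrist_force: [-0.5, 0.4, -0.4]
width: 0.0005
```

```bash
python3 -c "
from h import *
plan([.5055,.0355,.210],-.042)
im,K,T=snap('scene','s22');crop(im,280,160,490,400,2.5,'s22c');np.savez('s22.npz',K=K,T=T)
"
```

```text
t 21.15 tcp [0.5104 0.0333 0.3078] toolx [-0.001 -0.002 -1.   ] tooly [ 0.999 -0.039 -0.001] toolz [-0.039 -0.999  0.002] w 0.0005 F [-0.5  0.4 -0.4] q [-0.04  0.02  1.17 -0.    1.96 -0.01]
shift [ 0.0978 -0.0048 -0.0022]
roll 0.0033
```

View pics/s22c.png

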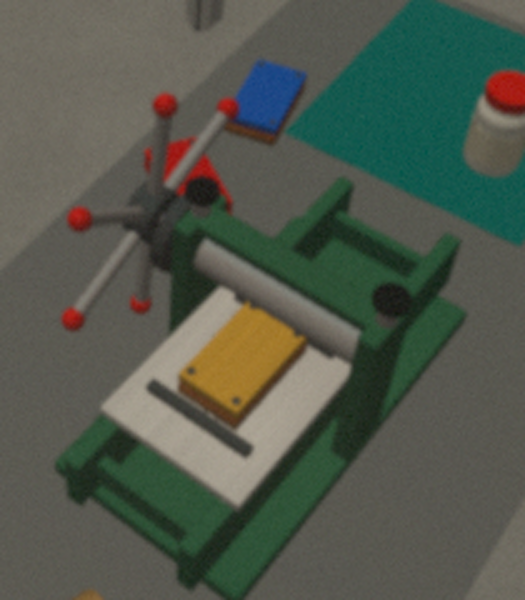

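send_rows(
  increments=[
    [-1, 0.035, -0.002, -0.001, 0],
    [-1, 0.07, -0.004, -0.001, 0],
    [-1, 0.098, -0.004, -0.001, 0],
    [-1, 0.098, -0.004, -0.001, 0],
    [-1, 0.098, -0.004, -0.001, 0],
  ],
)

```text
time: 21.62
tool_pos: [0.5053, 0.0337, 0.2089]
ee_rot: [-1.358, 1.566, -2.97]
wrist_force: [-0.1, -0.2, 0.6]
width: 0.0006
```

send_rows(
  increments=[
    [-1, 0, 0, 0.009, 0],
    [-1, -0.001, 0, 0.018, 0],
    [-1, -0.002, 0, 0.027, 0],
    [-1, -0.003, 0.001, 0.036, 0],
    [-1, -0.003, 0.001, 0.045, 0],
  ],
)

```text
time: 22.03
tool_pos: [0.5068, -0.0101, 0.216]
ee_rot: [1.862, 1.566, 0.253]
wrist_force: [-0.5, 4.7, 3.5]
width: 0.0001
```

send_rows(
  increments=[
    [-1, 0, 0, 0.009, 0],
    [-1, 0, 0, 0.018, 0],
    [-1, 0, 0.001, 0.027, 0],
    [-1, 0, 0.001, 0.036, 0],
    [-1, 0, 0.001, 0.045, 0],
  ],
)

```text
time: 22.45
tool_pos: [0.5039, -0.0542, 0.2118]
ee_rot: [-2.213, 1.566, 2.461]
wrist_force: [-0.8, 5.7, -0.8]
width: 0.0005
```

send_rows(
  increments=[
    [-1, 0.003, 0, 0.008, 0],
    [-1, 0.006, 0, 0.015, 0],
    [-1, 0.01, 0.001, 0.022, 0],
    [-1, 0.014, 0.001, 0.03, 0],
  ],
)

```text
time: 22.78
tool_pos: [0.5037, -0.0841, 0.1982]
ee_rot: [-2.272, 1.566, 2.403]
wrist_force: [0.8, 5.3, 0.3]
width: 0.0005
```

```bash
python3 -c "
from h import *
plan([.503,-.0985,.192],-.042)
im,K,T=snap('scene','s23');crop(im,280,160,490,400,2.5,'s23c');np.savez('s23.npz',K=K,T=T)
"
```

```text
t 22.78 tcp [ 0.5037 -0.0841  0.1982] toolx [-0.003  0.003 -1.   ] tooly [ 0.999 -0.038 -0.003] toolz [-0.038 -0.999 -0.003] w 0.0005 F [0.8 5.3 0.3] q [-0.28 -0.    1.4   0.    1.74 -0.24]
shift [ 0.0062 -0.0002  0.0144]
roll 0.0039
```

View pics/s23c.png

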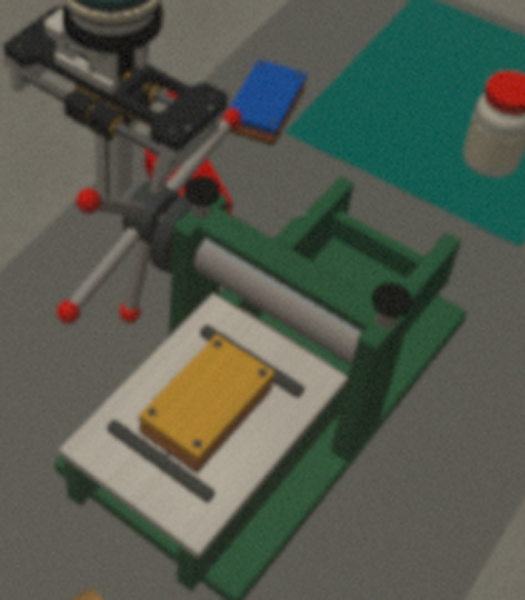

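Nearly there. I'll continue in small steps, watching for the stop.

send_rows(
  increments=[
    [-1, 0.003, 0, 0.005, 0],
    [-1, 0.005, 0, 0.009, 0],
    [-1, 0.005, 0, 0.009, 0],
  ],
)

```text
time: 23.08
tool_pos: [0.5043, -0.0928, 0.1946]
ee_rot: [-3.076, 1.568, 1.598]
wrist_force: [-0.9, 6.2, 1.9]
width: 0.0007
```

send_rows(
  increments=[
    [-1, 0.002, 0, 0.004, 0],
    [-1, 0.004, 0, 0.007, 0],
    [-1, 0.004, 0, 0.007, 0],
  ],
)

```text
time: 23.33
tool_pos: [0.5047, -0.0936, 0.1939]
ee_rot: [2.911, 1.557, 1.307]
wrist_force: [-2.7, 19.7, 12.7]
width: 0.0009
```

The force rose to about 20 N with no further travel, so the bed is at the end stop. Backing off.

send_rows(
  increments=[
    [-1, -0.002, 0, -0.012, 0],
    [-1, -0.04, 0, -0.014, 0],
    [-1, -0.08, 0, -0.014, 0],
    [-1, -0.12, 0, -0.014, 0],
    [-1, -0.15, 0, -0.014, 0],
  ],
)

```text
time: 23.75
tool_pos: [0.5048, -0.0881, 0.3438]
ee_rot: [0.683, 1.566, -0.929]
wrist_force: [0.2, 0.3, 1.1]
width: 0.0002
```

send_rows(
  increments=[
    [-1, 0, -0.03, 0, 0],
    [-1, 0, -0.07, 0, 0],
    [-1, 0, -0.11, 0, 0],
    [-1, 0, -0.11, 0, 0],
    [-1, 0, -0.11, 0, 0],
  ],
)

```text
time: 24.17
tool_pos: [0.3937, -0.0835, 0.3417]
ee_rot: [0.776, 1.566, -0.836]
wrist_force: [0.5, 0.4, -0.4]
width: 0.0007
```

```bash
python3 -c "
from star import *
plan([.503,-.0985,.192])
im,K,T=snap('scene','s24');crop(im,280,160,490,400,2.5,'s24c')
im,K,T=snap('top','t24');crop(im,300,115,480,250,4.4,'t24c')
for n,y in(('nest',-.115),): print([(proj(W(X,(0,y+s*.066,.11)),K,T)-[300,115])*4.4 for s in(-1,1)])
"
```

```text
t 24.17 tcp [ 0.3937 -0.0835  0.3417] toolx [ 0.003 -0.004 -1.   ] tooly [ 0.999 -0.042  0.003] toolz [-0.042 -0.999  0.003] w 0.0007 F [ 0.5  0.4 -0.4] q [-0.35 -0.21  1.31 -0.    2.04 -0.31]
shift [0.1501 0.1093 0.0099]
[array([373.10489632, 293.17924447]), array([167.15857646, 282.97640388])]
```

View pics/s24c.png

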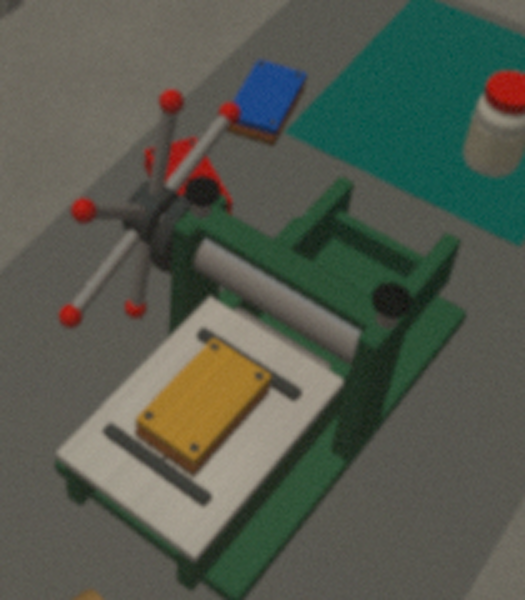

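View pics/t24c.png

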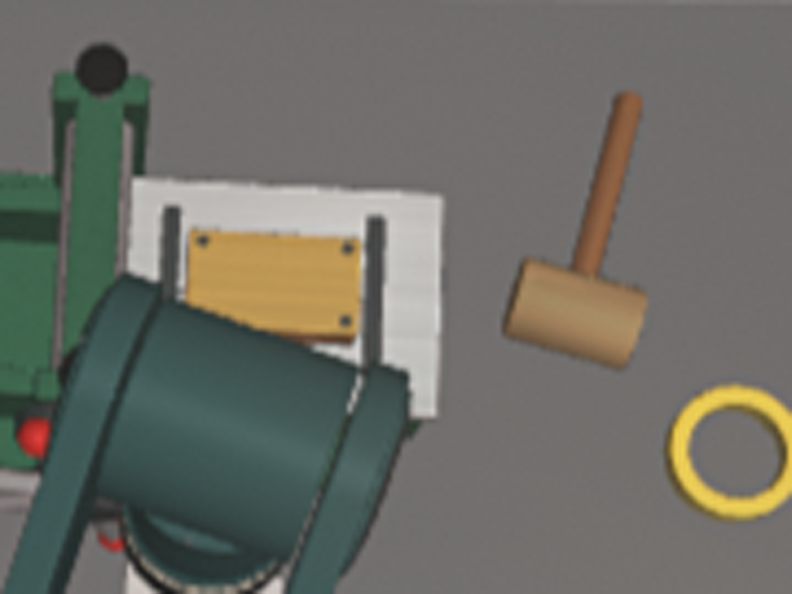

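```bash
python3 -c "
from bench import robot
print(robot.close_job())"
```

```text
the job is handed in; nothing more can be done
None
```

The brass cassette went into the nest with the bed on the feed side. I then drove the bed under the roller to its far end stop with four spoke strokes, and handed the job in at about 24 s. I have no verdict back.

**Last checks:**
- **End stop:** the last push rose to about 20 N with no further travel. In the top view the stops stand within about 2 mm of where a nest at y = −115 mm would put them.
- **Cassette:** it lies flat, brass up, between the stops with a gap at both ends. Placing error measured about 1 mm just before release, and it was set down gently, with no drop.
- **Robot and bystanders:** the arm stands clear of everything. The mallet, tape, glue and spare looked unmoved in the pictures.

**What went wrong or disagreed:**
- **Tool point:** the fingertips sit about 20–30 mm behind the reported tool position. The first grasp therefore closed above the cassette without touching it, and I corrected for this afterwards.
- **Wheel:** the first push on a low spoke jammed by friction, at about 62 N sideways and 49 N up. I backed off and pushed only spokes near the top, which took about 4–7 N. The jam was under the 120 N wrist limit and only the fingertips touched the wheel.

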